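# Load the pass box of a carver's blasting cabinet

### The arm

A 6-joint arm with a two-finger parallel gripper is mounted at the origin on the work surface. World frame = base frame: x ahead of the robot, y to its left, z up, the work surface at z = 0. Lengths are in m, angles in rad, forces in N, time in s.
With the tool pointing down it reaches from about 0.375 to 0.9 m from the base axis. Payload 3.1 kg.
Tool frame: the origin (TCP) lies on the centre line of the jaws, within the pads' length; the fingertips stand 25 mm ahead of it and the grasp point (between the pads) lies 6 mm ahead of it (manip.tips_ahead is the distance from the TCP to the fingertips, in m); z points along the fingers, y is the direction in which the jaws open and shut (so a half turn about z gives the same grasp; the last joint's range is limited). The gripper opens to 85 mm and grips with 20 to 120 N. Pads are 22 mm wide; open, the fingers measure 114 mm over their backs; the gripper's body (76 mm by 85 mm) begins 54 mm behind the grasp point. The pads swing forward as they close: fully open they stand 13 mm farther back than shut.
Start: joints at [-1.325, 0.527, 1.433, -0, 1.181, -0.178], TCP at [0.258, -0.569, 0.256] pointing down, gripper open.
Joint ranges: [-3.08, 3.08], [-0.75, 2.2], [0.22, 2.44], [-1.43, 4.57], [0, 2.65], [-2.85, 2.85]. Speed limits (rad/s): [2.79, 2.79, 3.14, 3.14, 3.14, 3.14].

### API

Orientations are given as a unit quaternion [x, y, z, w].
In Python, from station import manip gives the robot as it stands.
- The arm moves only by the tool play_rows, never from a script. Its argument "steps" is a list that holds one entry, the list of rows, each a list of 6 numbers: the shift along the tool's x, y, z in m, then the turn, a rotation vector about the tool's x, y, z in degrees. In form: [[[x, y, z, rx, ry, rz], ...]]. A call has 1 to 10 rows; each row shifts and turns the commanded pose from where the row before left it, along the tool's axes as they then stand; what a row does not reach is not made up. A row lasts 1/8 s, in which the tool goes at most 62.5 mm and 10.7 degrees, less where a joint would pass 70% of its speed; a pose out of reach is approached as far as the arm can. A call is refused whole if a number of a shift passes 0.0625 or a number of a turn 10.7, either way. A call with a gripper value outside its range is refused whole. "fingers" is the opening, from 0 (shut) to 1 (fully open), set as the call begins (left out, the last holds). The fingers move at their own pace and stop on an object; "squeeze" is the grip in N (left out, the last holds). Time passes only in rows, so rows that do not move let the fingers close. It gives the time, the measured TCP pose, the force and the opening at its end, in the units of the state.
- manip.sense(): the state, without advancing time (a new reading comes with each control period).
- manip.snapshot(name): name is "side" or "top"; returns a dict with "img" (400x640x3 uint8, red, green, blue), "K" (3x3 intrinsics, pixels), "world_from_camera" (4x4, takes a point from camera to world coordinates). Camera axes: x right, y down, z forward; pixel columns grow to the right and rows downward; lengths in m; the calibration is good to about 2 mm. A picture is of the moment at which its call begins. There is no depth.
- manip.sign_off(): hands the job in, once; it reports no verdict.
Trained networks look in a picture, given as the dict that the camera call returned (one of the last four; its "shot" number tells which), for a name from the list of things; names that differ only in an ending like _2 or _b are one class to them, and where a whole thing is asked for, a point or a joint stands for the part that bears it (a point fixed in the world has none). Each returns a list of dicts, best first, with "score" (0 to 1); they miss things now and then, are a little off and sometimes report something else, mostly with a low value. They report only what shows in the picture. A call takes as long as a camera call. They do not tell look-alikes from the thing itself.
- manip.regions_of(label, picture): "pixels" (400x640 bool, what is visible of it) and "rect" ([left, top, right, bottom] in pixels, round what is visible of it).
- manip.pinpoint(label, picture): "point" ([column, row] in pixels: a listed point, or the origin of a listed thing).
The state is a dict: "t": time; "q": joint angles; "qd": joint speeds; "tau": joint torques, N m; "tcp_pos": TCP position; "tool_rot": TCP orientation; "force": force on the tool from outside, world axes, zero at the start; "ft_torque": the same for the moment, N m; "finger_gap": opening from 0.0 (shut) to 1.0 (fully open).
Only numpy, scipy, OpenCV 4.12 (cv2) and the standard library are available. Lean on these libraries where they do the work, as an engineer would, in place of code of your own. Each camera call takes 0.05 s, during which the arm holds its last target.

### The job

Hand this batch over to the blasting cabinet through its pass box. First press down on the inner lift gate's bar, while the outer hatch is still shut, to feel that the gate is fully down (it may have been left ajar); only then slide the outer hatch open, tip the hopper right over so that its plugs fall into the small bay, stand it upright again, and lay every carved rosette flat, boss up, in the large bay. With everything in, slide the hatch fully shut, and only then lift the inner gate clearly open, by 4 cm or more, and leave it up; the gate and the hatch must never be open at the same time, and the wooden offcut by the rosettes and the chisel lying in front of the pass box stay where they are.

Things in the scene. Friction and masses are not known exactly. Their poses are not given: they have to be found in the camera images.
- passbox: Fixed grey pass box, joined by a tunnel (76 mm high) to a 340 mm high cabinet 298 mm to its +y. Origin: chamber centre, on the bench; own x away from the robot (hatch opens that way), y along the chamber to gate and cabinet. Inside 160 (x) by 265 mm (y), floor 12, rim 70 mm up; outside 172 mm in x. A wall 5 mm thick at y = -30 mm parts small bay (hopper end) and large bay (gate end).
- plug_bay (a point): Centre of the floor of the small bay (160 by 100 mm, walls 58 mm high above this floor). Axes as passbox.
- rosette_bay (a point): Centre of the floor of the large bay (160 by 165 mm, walls 58 mm high; at the gate end a sill 14 mm high). Axes as passbox.
- gate (a joint): Inner door: aluminium lift gate at own y = +144 mm of the passbox; 0 = fully down (shut), up to 0.05 m when raised. Starts 0 to 30 mm up. Stiff: stays where it is left, moves with about 4 N down or 7 N up.
- gate_bar (a point): Centre of the gate's bar: round steel, 10 mm thick, 110 mm long along the passbox's x, 99 mm above the bench when the gate is shut. Two flat stems, 100 mm apart, carry it; guides beside it reach 82 mm above the bench. Press down on it or pinch it across (fingers along passbox y) from above.
- hatch (a joint): Outer door: flat sliding hatch over the chamber, top face 78 mm above the bench; 0 = shut, slides along passbox +x to 0.175 m (fully open, the whole chamber clear). Stays where it is left, slides with about 2 N.
- hatch_handle (a point): Middle of the hatch's handle bar, 10 mm thick and 90 mm long along passbox y, 97 mm above the bench (clear gap 14 mm under it). Pinch it from above, fingers along passbox x. It is 70 mm on the robot's side of the passbox's centre when shut.
- hopper (a joint): Open-topped tipping steel hopper on the -y end of the pass box, 124 mm wide in x, reaching 116 mm to -y of its hinge; rad, 0 = upright, 2.0 = fully tipped over into the small bay (its stop). Stiff hinge: stays where it is left, needs up to about 4 N at its bar. The plugs have all slid out by 1.8 rad.
- hopper_hinge (a point): Middle of the hopper's hinge, at its pouring lip, 86 mm above the bench; the hinge runs along the passbox's x.
- hopper_bar (a point): Middle of the hopper's handle: wooden bar, 10 mm thick, 90 mm long along the passbox's x. Upright, it is 148 mm to passbox -y of the hinge and 30 mm above it, 34 mm behind the hopper's back wall; it goes up and over the hinge towards passbox +y (radius 151 mm). Pinch it from above, fingers along passbox y; it may turn between the fingers.
- rosette1: Carved wooden rosette (2 to 4 in a run): disc 50 mm across, 14 mm thick, with a round boss 24 mm across standing 19 mm above it, 33 mm high in all. Origin: centre of its underside; z along the boss, up. Starts on the bench.
- rosette2: Carved wooden rosette (2 to 4 in a run): disc 50 mm across, 14 mm thick, with a round boss 24 mm across standing 19 mm above it, 33 mm high in all. Origin: centre of its underside; z along the boss, up. Starts on the bench.
- rosette3: Carved wooden rosette (2 to 4 in a run): disc 50 mm across, 14 mm thick, with a round boss 24 mm across standing 19 mm above it, 33 mm high in all. Origin: centre of its underside; z along the boss, up. Starts on the bench.
- rosette4: Carved wooden rosette (2 to 4 in a run): disc 50 mm across, 14 mm thick, with a round boss 24 mm across standing 19 mm above it, 33 mm high in all. Origin: centre of its underside; z along the boss, up. Starts on the bench.
- plug1: Small wooden plug, a cylinder 22 mm across and 18 mm high (3 to 5 in a run). Origin: centre of one end face, z along its axis. Starts standing in the hopper.
- plug2: Small wooden plug, a cylinder 22 mm across and 18 mm high (3 to 5 in a run). Origin: centre of one end face, z along its axis. Starts standing in the hopper.
- plug3: Small wooden plug, a cylinder 22 mm across and 18 mm high (3 to 5 in a run). Origin: centre of one end face, z along its axis. Starts standing in the hopper.
- plug4: Small wooden plug, a cylinder 22 mm across and 18 mm high (3 to 5 in a run). Origin: centre of one end face, z along its axis. Starts standing in the hopper.
- plug5: Small wooden plug, a cylinder 22 mm across and 18 mm high (3 to 5 in a run). Origin: centre of one end face, z along its axis. Starts standing in the hopper.
- chisel_a: Bystander, to be left alone: wood-handled chisel, 230 mm long, 28 mm high. Origin at its underside.
- offcut: Bystander, to be left alone: wooden offcut 60 by 35 by 20 mm. Origin at its underside.
Mind the look-alikes: they are no part of the job. Leave any black or pink look-alike of the rosette4 alone.

How it is judged:
By the outcome, as a careful person would: the job done as asked, in the order asked, and still so for the second after the job is handed in, with the robot touching nothing.
Of rosette1, rosette2, rosette3, rosette4 only 2 to 4 are there at a start; the rules pass over those that are not, and their reading is None.
Of plug1, plug2, plug3, plug4, plug5 only 3 to 5 are there at a start; the rules pass over those that are not, and their reading is None.
At some moment in a run one of rosette1, rosette2, rosette3, rosette4 may be knocked a few centimetres aside while the robot is not near it.
It also fails if it takes over 210 s, if anything falls off the work surface, if the arm or the gripper's body presses on something with over 40 N, if the wrist force passes 120 N, or if a joint passes its speed limit or range.

## Working session

There is one attempt and no reset: what is moved stays moved. The work goes in short steps, Python scripts to look and compute and a tool call to move; the robot and the scene stay as the last step left them, time stands still between calls to the robot, and variables do not carry over. Pictures are saved under pics/ and viewed, and the job is handed in when it is done.

Besides the shell and the picture viewer there is one more tool, called after ">>>" in YAML: its name, and indented under it one key for each argument. play_rows: Moves the arm, as the interface text tells. Its arguments: {"type":"object","properties":{"steps":{"type":"array"},"fingers":{"type":"number"},"squeeze":{"type":"number"}},"required":["steps"]}

```bash
ls; mkdir -p pics; python3 - <<'E'
from station import manip
import cv2
print(manip.sense())
for n in ("side","top"):
    p=manip.snapshot(n); cv2.imwrite(f"pics/{n}0.png",cv2.cvtColor(p["img"],cv2.COLOR_RGB2BGR))
    print(n,p["K"].tolist(),p["world_from_camera"].round(4).tolist(),p["shot"])
    for l in ["passbox","gate_bar","hatch_handle","hopper_hinge","hopper_bar","plug_bay","rosette_bay","rosette1","plug1","chisel_a","offcut"]:
        print(l,[(r["point"],round(r["score"],2)) for r in manip.pinpoint(l,p)])
E
```

```text
pics
{'t': 0.0, 'q': array([-1.32450795e+00,  5.28463414e-01,  1.43389087e+00, -7.24261096e-06,
        1.18138232e+00, -1.78540744e-01]), 'qd': array([ 0.00108638,  0.0012393 ,  0.00144762, -0.00147722, -0.00151434,
        0.00144134]), 'tau': array([-8.61847366e-04, -4.42357850e+01, -1.78023219e+01, -1.71312677e-04,
        8.48462863e-03, -5.35637071e-06]), 'tcp_pos': array([ 0.25744355, -0.56879955,  0.25533888]), 'tool_rot': array([ 9.77523873e-01,  2.10822033e-01, -3.96517745e-05, -1.07124794e-03]), 'force': array([0.03542956, 0.77850384, 0.52366683]), 'ft_torque': array([ 0.04877093, -0.01040214,  0.03058564]), 'finger_gap': 0.9979101660143341}
side [[456.8191167414477, 0.0, 320.0518940420782], [0.0, 456.8191167414477, 195.98444424372], [0.0, 0.0, 1.0]] [[-0.8483, -0.2981, 0.4376, 0.1023], [-0.5292, 0.4503, -0.7192, 0.6665], [0.0174, -0.8417, -0.5397, 0.6621], [0.0, 0.0, 0.0, 1.0]] 1
passbox [([270.4, 285.1], 0.57), ([376.9, 178.6], 0.17)]
gate_bar [([297.4, 211.3], 0.18)]
hatch_handle [([300.0, 260.1], 0.8)]
hopper_hinge [([298.5, 212.1], 0.91), ([268.5, 285.3], 0.69)]
hoppe
[... 805 characters left out ...]
)]
hatch_handle [([248.7, 239.1], 0.66), ([449.5, 209.3], 0.59)]
hopper_hinge [([302.9, 197.1], 0.66), ([451.9, 206.9], 0.65)]
hopper_bar [([366.9, 180.3], 0.64), ([338.0, 190.0], 0.44)]
plug_bay [([464.9, 244.1], 0.67), ([180.7, 218.7], 0.24)]
rosette_bay []
rosette1 [([426.9, 148.3], 0.7), ([390.9, 178.1], 0.67), ([467.8, 172.4], 0.63), ([467.7, 240.8], 0.59), ([425.7, 185.0], 0.56), ([422.9, 217.9], 0.53)]
plug1 [([332.1, 210.1], 0.6), ([330.3, 185.2], 0.52), ([342.9, 202.5], 0.49), ([331.6, 194.3], 0.47), ([341.0, 192.2], 0.42)]
chisel_a [([351.7, 259.2], 0.78), ([340.6, 188.0], 0.67), ([464.1, 244.2], 0.35)]
offcut [([340.3, 186.8], 0.61), ([451.4, 210.2], 0.57), ([252.7, 213.0], 0.38)]
```

View pics/side0.png

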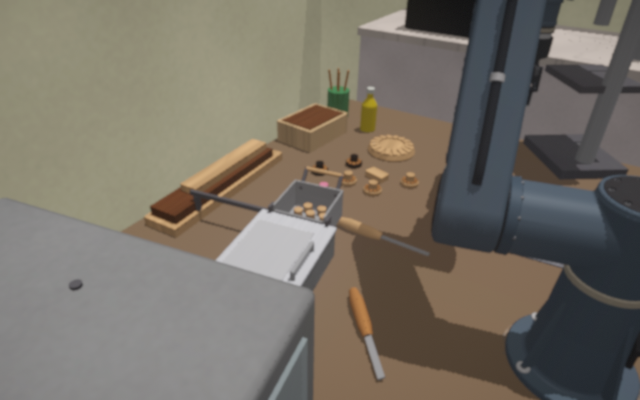

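View pics/top0.png

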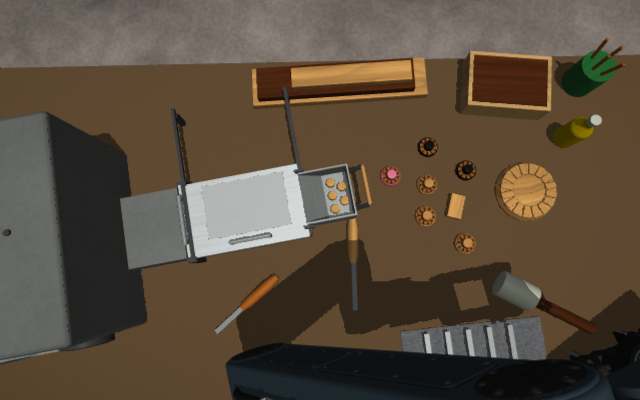

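```bash
cat > h.py <<'E'
from station import manip
import cv2, numpy as np
def snap(n,fn=None,crop=None,z=1):
    p=manip.snapshot(n)
    if fn:
        im=cv2.cvtColor(p["img"],cv2.COLOR_RGB2BGR)
        if crop: im=im[crop[1]:crop[3],crop[0]:crop[2]]
        cv2.imwrite(f"pics/{fn}.png",cv2.resize(im,None,fx=z,fy=z,interpolation=cv2.INTER_CUBIC))
    return p
def proj(p,X):
    T=np.linalg.inv(p["world_from_camera"]); c=T[:3,:3]@np.asarray(X,float)+T[:3,3]; u=p["K"]@c; return u[:2]/u[2]
def back(p,uv,z):
    T=p["world_from_camera"]; d=T[:3,:3]@np.linalg.solve(p["K"],[uv[0],uv[1],1.0]); o=T[:3,3]
    return o+d*(z-o[2])/d[2]
E
python3 - <<'E'
from h import *
p=snap("top","top1",(110,80,390,290),2.8)
s=snap("side","side1",(140,130,440,330),2.6)
E
```

```text
(no output)
```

View pics/top1.png

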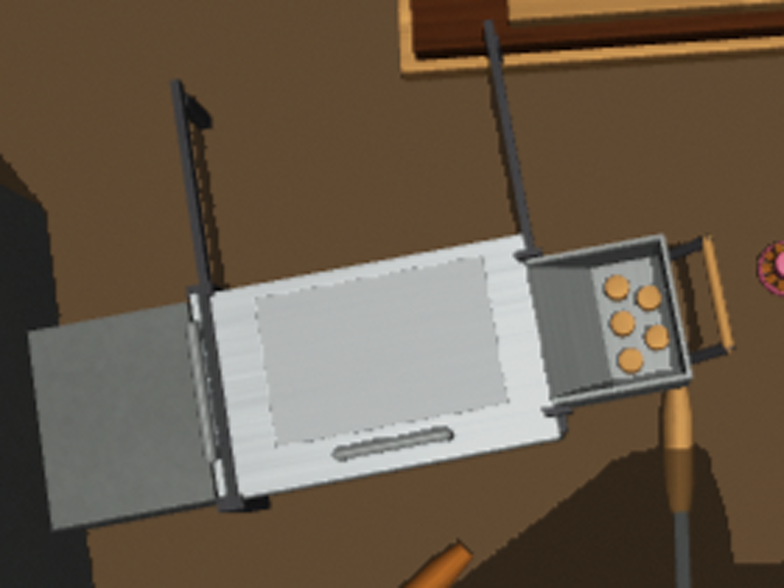

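View pics/side1.png

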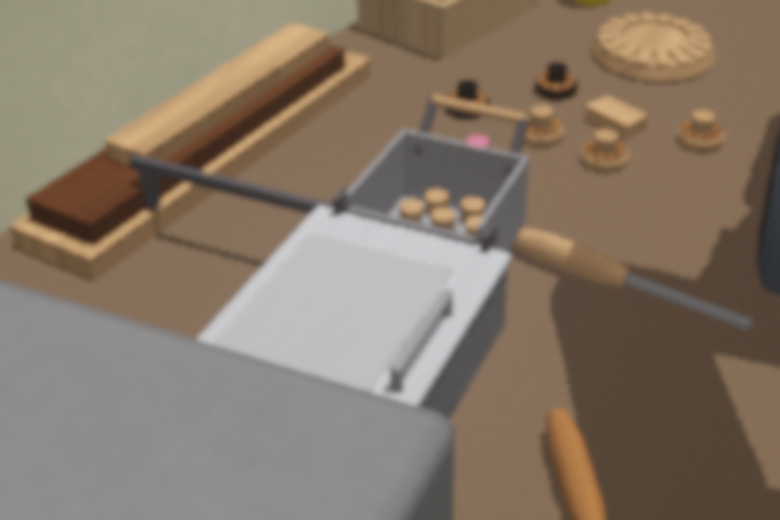

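```bash
python3 - <<'E'
from h import *
p=snap("top")
f=lambda a,b:(110+a/2.8,80+b/2.8)
h1=back(p,f(333,456),.097);h2=back(p,f(453,434),.097)
b1=back(p,f(706,237),.116);b2=back(p,f(730,350),.116)
print("handle",h1,h2,(h1+h2)/2,np.linalg.norm(h1-h2),np.degrees(np.arctan2(*(h1-h2)[1::-1])))
print("hbar",b1,b2,(b1+b2)/2,np.linalg.norm(b1-b2),np.degrees(np.arctan2(*(b1-b2)[1::-1])))
for nm,q in dict(hA=(520,236),hB=(560,437),hC=(212,294),hD=(238,497)).items(): print(nm,back(p,f(*q),.078))
for z in(.099,.11,.13): print("gb",z,back(p,f(192,300+10),z),back(p,f(211,458),z))
for nm,q in dict(r1=(427.5,184),r2=(425,216),r3=(465,243)).items(): print(nm,back(p,q,.033))
for a in ["rosette1"]:
  for r in manip.regions_of(a,p): print(r["rect"],round(r["score"],2), back(p,((r["rect"][0]+r["rect"][2])/2,(r["rect"][1]+r["rect"][3])/2),.02).round(4))
for n in ["gate","gate_bar","hopper"]:
  for r in manip.regions_of(n,p)[:3]: print(n,r["rect"],round(r["score"],2))
E
```

```text
handle [0.46680718 0.16330806 0.097     ] [0.48396783 0.06368706 0.097     ] [0.47538751 0.11349756 0.097     ] 0.1010882350186189 99.77381703918807
hbar [ 0.6432185  -0.14765854  0.116     ] [ 0.54879318 -0.16512615  0.116     ] [ 0.59600584 -0.15639235  0.116     ] 0.09602739025038935 10.480582409887848
hA [0.65496985 0.00941859 0.078     ]
hB [ 0.48175014 -0.02406599  0.078     ]
hC [0.60792172 0.27525683 0.078     ]
hD [0.43416232 0.24741258 0.078     ]
gb 0.099 [0.59063868 0.28485633 0.099     ] [0.4660777  0.26454189 0.099     ]
gb 0.11 [0.58878196 0.28103742 0.11      ] [0.46553904 0.26093795 0.11      ]
gb 0.13 [0.58540611 0.27409395 0.13      ] [0.46455967 0.25438531 0.13      ]
r1 [ 0.61034346 -0.31388192  0.033     ]
r2 [ 0.53078777 -0.3044412   0.033     ]
r3 [ 0.46384356 -0.39816464  0.033     ]
[456.0, 231.4, 477.3, 253.2] 0.71 [ 0.4661 -0.4061  0.02  ]
[413.8, 171.7, 436.2, 196.3] 0.69 [ 0.6127 -0.3105  0.02  ]
[457.6, 162.9, 472.9, 180.5] 0.57 [ 0.6427 -0.4121  0.02  ]
[381.6, 164.0, 397.8, 183.0] 0.56 [ 0.6408 -0.2232  0.02  ]
[420.2, 139.6, 435.7, 154.1] 0.53 [ 0.7082 -0.3218  0.02  ]
[413.9, 205.2, 429.1, 222.0] 0.5 [ 0.5382 -0.2987  0.02  ]
[325.7, 179.2, 338.2, 185.2] 0.32 [ 0.6205 -0.0774  0.02  ]
gate [178.6, 183.3, 195.9, 258.6] 0.73
gate_bar [175.5, 184.2, 192.0, 255.6] 0.75
gate_bar [414.8, 205.0, 432.8, 223.3] 0.41
hopper [294.4, 163.4, 371.7, 225.3] 0.59
```

```bash
cat >> h.py <<'E'
C=np.array([.5440,.1255]);PSI=np.radians(10.)
def W(x,y,z):
    c,s=np.cos(PSI),np.sin(PSI); return np.array([C[0]+c*x-s*y,C[1]+s*x+c*y,z])
def own(X):
    c,s=np.cos(PSI),np.sin(PSI); d=np.asarray(X)[:2]-C; return np.array([c*d[0]+s*d[1],-s*d[0]+c*d[1]])
E
python3 - <<'E'
from h import *
S=[[(-.07,-.045,.097),(-.07,.045,.097)],[(-.045,-.2865,.116),(.045,-.2865,.116)],[(-.055,.144,.099),(.055,.144,.099)],[(-.055,.144,.129),(.055,.144,.129)],
[(-.086,-.1385,0),(-.086,.1385,0)],[(-.086,-.1385,.07),(-.086,.1385,.07)],[(-.062,-.1385,.086),(.062,-.1385,.086)],[(-.1,.298,0),(.1,.298,0)],[(-.1,.298,.34),(.1,.298,.34)],[(-.062,-.2545,.086),(.062,-.2545,.086)]]
for n in("top","side"):
    p=snap(n); im=cv2.cvtColor(p["img"],cv2.COLOR_RGB2BGR); k=3
    crop=(100,90,370,290) if n=="top" else (140,130,400,330)
    im=cv2.resize(im,None,fx=k,fy=k,interpolation=cv2.INTER_CUBIC)
    for i,(a,b) in enumerate(S):
        A,B=[tuple(((proj(p,W(*q))+.5)*k).astype(int).tolist()) for q in(a,b)]
        cv2.line(im,A,B,[(0,0,255),(0,255,0),(255,0,0),(255,255,0),(0,255,255),(255,0,255)][i%6],1)
    im=im[crop[1]*k:crop[3]*k,crop[0]*k:crop[2]*k]
    cv2.imwrite(f"pics/ov_{n}.png",im[:600,:800])
E
```

```text
(no output)
```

View pics/ov_top.png

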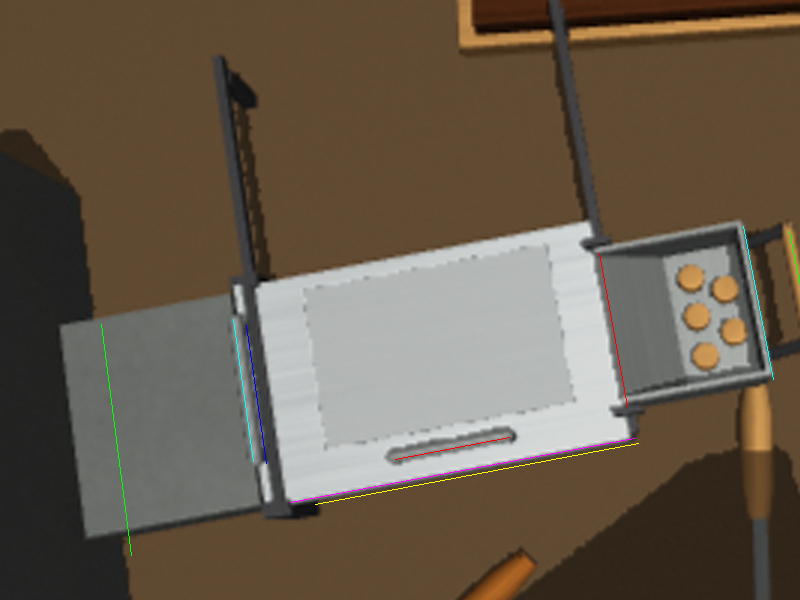

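View pics/ov_side.png

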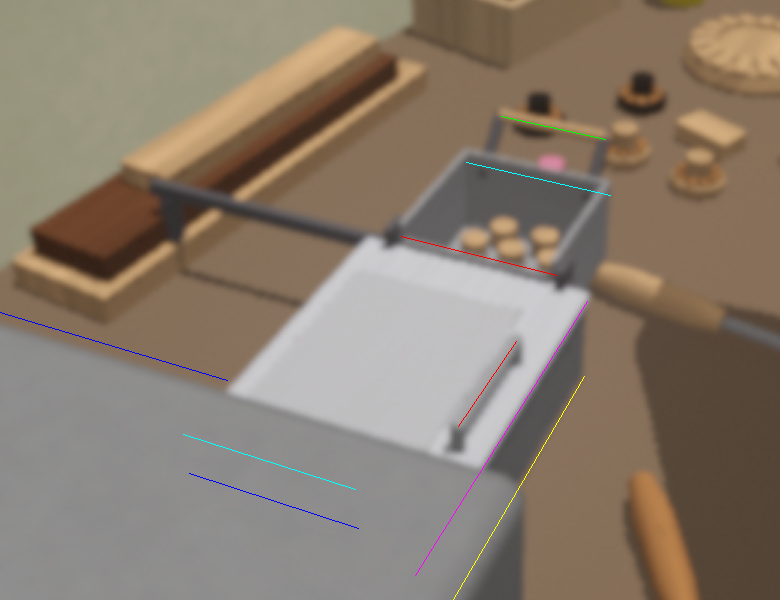

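```bash
cat >> h.py <<'E'
from scipy.spatial.transform import Rotation as Ro
def down(yaw):  # yaw of tool x, deg
    a=np.radians(yaw); x=[np.cos(a),np.sin(a),0]; z=[0,0,-1]; y=np.cross(z,x); return Ro.from_matrix(np.column_stack([x,y,z]))
def pose():
    s=manip.sense(); return np.array(s["tcp_pos"]),Ro.from_quat(s["tool_rot"])
def plan(wps,vmax=.055,start=None):
    """wps: list of (pos, yawdeg)"""
    p,R=start or pose(); out=[]
    for t,yaw in wps:
        t=np.asarray(t,float);Rt=down(yaw); 
        rv=(R.inv()*Rt).as_rotvec(degrees=True)
        n=max(1,int(np.ceil(max(np.linalg.norm(t-p)/vmax,np.linalg.norm(rv)/10.))))
        p0,R0=p,R
        for i in range(1,n+1):
            pt=p0+(t-p0)*i/n; Rn=R0*Ro.from_rotvec(rv*i/n,degrees=True)
            sh=np.round(R.inv().apply(pt-p),4); tu=np.round((R.inv()*Rn).as_rotvec(degrees=True),1)
            out.append(np.r_[sh,tu]); p=p+R.apply(sh); R=R*Ro.from_rotvec(tu,degrees=True)
    for i in range(0,len(out),10):
        print("[["+",".join("["+",".join(f"{v:g}" for v in r)+"]" for r in out[i:i+10])+"]]")
    print("end",p.round(4)); return out
def st():
    s=manip.sense(); p,R=pose(); x=R.as_matrix()[:,0]
    print("t",round(s["t"],2),"pos",p.round(4),"own",own(p).round(4),"yaw",round(np.degrees(np.arctan2(x[1],x[0])),2),"zax",R.as_matrix()[:,2].round(3),"F",s["force"].round(2),"gap",round(s["finger_gap"],3),"q",s["q"].round(2))
E
python3 - <<'E'
from h import *
st()
g=W(0,.144,.2)
plan([(W(0,.144,.22),10),(W(0,.144,.17),10)])
E
```

```text
t 1.65 pos [ 0.2576 -0.5694  0.2563] own [-0.4027 -0.6346] yaw 24.34 zax [-0.  0. -1.] F [ 0.95 -1.01 -0.07] gap 0.999 q [-1.32  0.53  1.43 -0.    1.18 -0.18]
[[[0.0364,-0.0409,0.0023,-0,0,0.9],[0.0358,-0.0415,0.0022,-0,0,0.9],[0.0352,-0.042,0.0023,-0,0,0.9],[0.0344,-0.0426,0.0023,-0,0,0.9],[0.0338,-0.0432,0.0022,-0,0,0.9],[0.0331,-0.0436,0.0023,-0,0,0.9],[0.0325,-0.0442,0.0023,-0,0,0.9],[0.0317,-0.0446,0.0023,-0,0,0.9],[0.031,-0.0452,0.0022,-0,0,0.9],[0.0303,-0.0456,0.0023,-0,0,0.9]]]
[[[0.0296,-0.0461,0.0023,-0,0,0.9],[0.0289,-0.0466,0.0022,-0,0,0.9],[0.0281,-0.047,0.0023,-0,0,0.8],[0.0275,-0.0474,0.0023,-0,0,0.9],[0.0267,-0.0479,0.0022,-0,0,0.9],[0.0259,-0.0482,0.0023,-0,0,0.9],[0,-0,0.05,-0,0,0]]]
end [0.519  0.2673 0.17  ]
```

>>> play_rows:
  steps:
    - [[0.036, -0.041, 0.002, 0, 0, 0.9], [0.036, -0.0415, 0.002, 0, 0, 0.9], [0.035, -0.042, 0.002, 0, 0, 0.9], [0.034, -0.0425, 0.002, 0, 0, 0.9], [0.034, -0.043, 0.002, 0, 0, 0.9], [0.033, -0.0435, 0.002, 0, 0, 0.9], [0.0325, -0.044, 0.002, 0, 0, 0.9], [0.032, -0.0445, 0.002, 0, 0, 0.9], [0.031, -0.045, 0.002, 0, 0, 0.9], [0.03, -0.0455, 0.002, 0, 0, 0.9]]
  fingers: 0

```text
t: 2.9
tcp_pos: [0.4213, -0.0461, 0.2366]
tool_rot: [0.991, 0.133, 0.001, 0.0]
force: [-0.5, -0.5, -0.1]
finger_gap: -0.001
```

>>> play_rows:
  steps:
    - [[0.0295, -0.046, 0.002, 0, 0, 0.9], [0.029, -0.0465, 0.002, 0, 0, 0.9], [0.028, -0.047, 0.002, 0, 0, 0.8], [0.0275, -0.0475, 0.002, 0, 0, 0.9], [0.027, -0.048, 0.002, 0, 0, 0.9], [0.026, -0.048, 0.002, 0, 0, 0.9], [0, 0, 0, 0, 0, 0]]

```text
t: 3.78
tcp_pos: [0.5199, 0.2695, 0.2243]
tool_rot: [0.996, 0.09, 0.001, -0.001]
force: [-0.5, -0.4, -0.7]
finger_gap: 0.003
```

```bash
python3 - <<'E'
from h import *
st(); p=snap("top","top2",(90,90,390,290),2.6); st()
plan([(W(0,.144,.17),10)])
E
```

```text
t 3.77 pos [0.5199 0.2695 0.2243] own [0.0013 0.146 ] yaw 10.3 zax [ 0.002  0.001 -1.   ] F [-0.51 -0.37 -0.66] gap 0.003 q [0.29 0.51 1.57 0.   1.06 1.68]
t 3.83 pos [0.5189 0.2675 0.224 ] own [-0.      0.1442] yaw 10.23 zax [ 0. -0. -1.] F [-0.51 -0.07  0.01] gap 0.0 q [ 0.28  0.51  1.57 -0.    1.06  1.68]
[[[0,0.0002,0.054,0,-0,0.2]]]
end [0.519  0.2673 0.17  ]
```

View pics/top2.png

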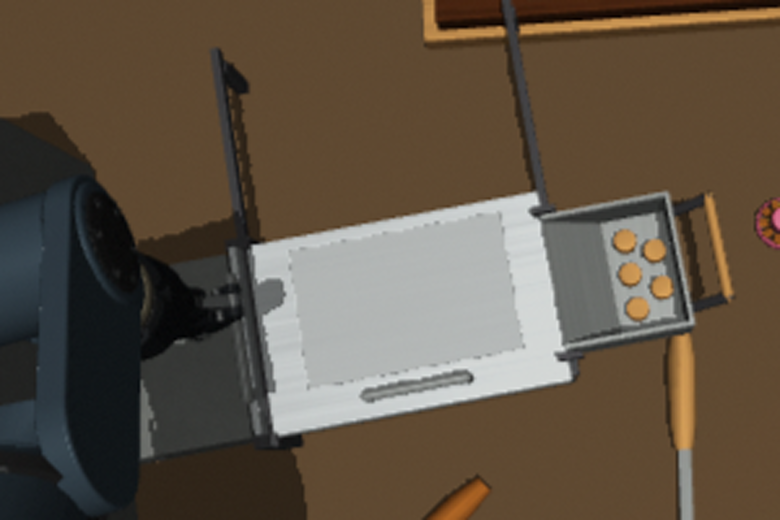

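>>> play_rows:
  steps:
    - [[0, 0, 0.045, 0, 0, 0], [0, 0, 0.01, 0, 0, 0], [0, 0, 0.005, 0, 0, 0], [0, 0, 0.005, 0, 0, 0], [0, 0, 0.005, 0, 0, 0], [0, 0, 0.005, 0, 0, 0], [0, 0, 0, 0, 0, 0]]

```text
t: 4.7
tcp_pos: [0.5187, 0.266, 0.1491]
tool_rot: [0.996, 0.088, -0.0, 0.0]
force: [0.2, -0.1, -0.2]
finger_gap: -0.001
```

>>> play_rows:
  steps:
    - [[0, 0, 0.005, 0, 0, 0], [0, 0, 0.005, 0, 0, 0], [0, 0, 0.003, 0, 0, 0], [0, 0, 0, 0, 0, 0]]

```text
t: 5.2
tcp_pos: [0.5192, 0.2661, 0.1361]
tool_rot: [0.996, 0.088, 0.0, -0.0]
force: [0.6, -0.6, 0.4]
finger_gap: -0.003
```

>>> play_rows:
  steps:
    - [[0, 0, 0.003, 0, 0, 0], [0, 0, 0.003, 0, 0, 0]]

```text
t: 5.45
tcp_pos: [0.5192, 0.2661, 0.1304]
tool_rot: [0.996, 0.087, 0.0, -0.0]
force: [0.0, 0.5, 3.4]
finger_gap: -0.002
```

>>> play_rows:
  steps:
    - [[0, 0, 0.002, 0, 0, 0], [0, 0, 0.001, 0, 0, 0]]

```text
t: 5.7
tcp_pos: [0.5193, 0.2662, 0.1287]
tool_rot: [0.996, 0.088, 0.001, -0.0]
force: [-2.8, -0.3, 15.6]
finger_gap: 0.001
```

>>> play_rows:
  steps:
    - [[0, 0, 0.001, 0, 0, 0], [0, 0, 0, 0, 0, 0]]

```text
t: 5.95
tcp_pos: [0.5192, 0.2662, 0.1287]
tool_rot: [0.996, 0.088, 0.001, -0.0]
force: [-3.5, -1.4, 16.9]
finger_gap: 0.003
```

>>> play_rows:
  steps:
    - [[0, 0, -0.02, 0, 0, 0], [0, 0, -0.06, 0, 0, 0], [0, -0.04, -0.02, 0, 0, 0], [0, 0, 0, 0, 0, 0]]

```text
t: 6.45
tcp_pos: [0.512, 0.3074, 0.2279]
tool_rot: [0.996, 0.089, 0.002, -0.001]
force: [0.8, -0.7, 0.0]
finger_gap: -0.002
```

```bash
python3 - <<'E'
from h import *
st(); p=snap("top","top3",(90,130,250,270),4.5)
for z in (.099,.11): 
  print(z,[(proj(p,W(x,.144,z))-[90,130])*4.5 for x in(-.055,.055)])
# hatch handle approach: yaw 100
plan([(W(-.069,0,.2),100)])
E
```

```text
t 6.45 pos [0.512  0.3074 0.2279] own [1.000e-04 1.847e-01] yaw 10.2 zax [ 0.003  0.002 -1.   ] F [ 0.78 -0.72  0.04] gap -0.002 q [0.35 0.52 1.54 0.   1.08 1.75]
0.099 [array([442.0688121, 513.36733  ]), array([412.5359939 , 305.98035503])]
0.11 [array([435.23506122, 512.40300633]), array([405.498115  , 302.87909332])]
[[[-0.0076,0.0204,0.0029,0,0,-10],[-0.0111,0.0187,0.003,0,0,-10],[-0.0141,0.0165,0.0029,0,0,-9.9],[-0.0167,0.0139,0.0029,0,0,-10],[-0.0189,0.0107,0.003,0,0,-10],[-0.0205,0.0073,0.0029,-0,0,-10],[-0.0215,0.0036,0.003,-0,0,-10],[-0.0217,-0.0002,0.0029,-0,0,-10],[-0.0214,-0.0039,0.0029,-0,0,-9.9]]]
end [0.476  0.1135 0.2   ]
```

View pics/top3.png

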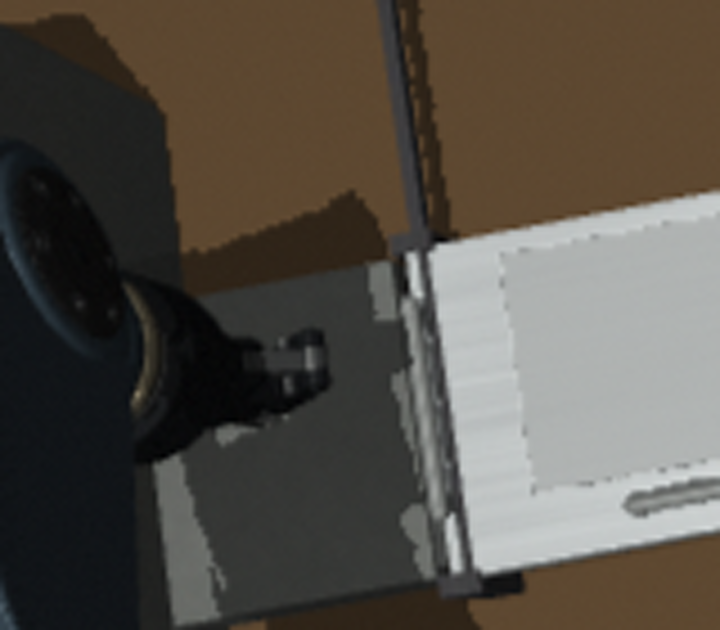

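>>> play_rows:
  steps:
    - [[-0.008, 0.02, 0.003, 0, 0, -10], [-0.011, 0.019, 0.003, 0, 0, -10], [-0.014, 0.0165, 0.003, 0, 0, -10], [-0.017, 0.014, 0.003, 0, 0, -10], [-0.019, 0.011, 0.003, 0, 0, -10], [-0.0205, 0.007, 0.003, 0, 0, -10], [-0.0215, 0.0035, 0.003, 0, 0, -10], [-0.022, 0, 0.003, 0, 0, -10], [-0.0215, -0.004, 0.003, 0, 0, -9.8], [0, 0, 0, 0, 0, 0]]
  fingers: 0.5

```text
t: 7.75
tcp_pos: [0.4743, 0.1106, 0.1977]
tool_rot: [0.645, 0.764, -0.002, -0.002]
force: [-0.0, 1.0, 0.7]
finger_gap: 0.504
```

```bash
python3 - <<'E'
from h import *
snap("top");st()
plan([(W(-.069,0,.11),100)])
E
```

```text
t 7.8 pos [0.475  0.1114 0.1981] own [-0.0704 -0.0019] yaw 99.59 zax [-0.004  0.    -1.   ] F [-0.16  0.02 -1.2 ] gap 0.503 q [ 0.    0.43  1.83  0.    0.88 -0.17]
[[[0.0009,0.0009,0.0441,-0.1,-0,-0.2],[0.0009,0.0008,0.044,-0.1,-0,-0.2]]]
end [0.4761 0.1135 0.11  ]
```

>>> play_rows:
  steps:
    - [[0.001, 0.001, 0.044, 0, 0, 0], [0.001, 0.001, 0.034, 0, 0, 0], [0, 0, 0.01, 0, 0, 0], [0, 0, 0, 0, 0, 0]]

```text
t: 8.3
tcp_pos: [0.4775, 0.1149, 0.1109]
tool_rot: [0.644, 0.765, -0.0, -0.001]
force: [0.6, 0.2, 1.0]
finger_gap: 0.502
```

>>> play_rows:
  steps:
    - [[0, 0, 0, 0, 0, 0], [0, 0, 0, 0, 0, 0], [0, 0, 0, 0, 0, 0], [0, 0, 0, 0, 0, 0], [0, 0, 0, 0, 0, 0]]
  fingers: 0
  squeeze: 30

```text
t: 8.93
tcp_pos: [0.4781, 0.1147, 0.1124]
tool_rot: [0.644, 0.765, 0.001, 0.001]
force: [-0.7, -0.4, 5.8]
finger_gap: 0.1
```

```bash
python3 - <<'E'
from h import *
st()
snap("side","side4",(140,130,440,330),2.6)
plan([(W(-.070+.176,-0.001,.11),100)],vmax=.02)
E
```

```text
t 8.93 pos [0.4781 0.1147 0.1124] own [-0.0668  0.0008] yaw 99.84 zax [ 0.002  0.    -1.   ] F [-0.68 -0.44  5.78] gap 0.1 q [ 0.01  0.59  1.89  0.    0.66 -0.16]
[[[-0.0001,0.0192,0.0003,0,0,-0],[-0.0002,0.0192,0.0003,0,0,-0],[-0.0001,0.0192,0.0003,0,0,-0.1],[-0.0002,0.0192,0.0003,0,0,0],[-0.0002,0.0192,0.0003,0.1,0,0],[-0.0002,0.0192,0.0003,-0,0,-0],[-0.0002,0.0192,0.0002,-0,0,-0],[-0.0001,0.0192,0.0003,-0,0,-0],[-0.0002,0.0192,0.0003,-0,0,-0.1]]]
end [0.6485 0.1429 0.11  ]
```

View pics/side4.png

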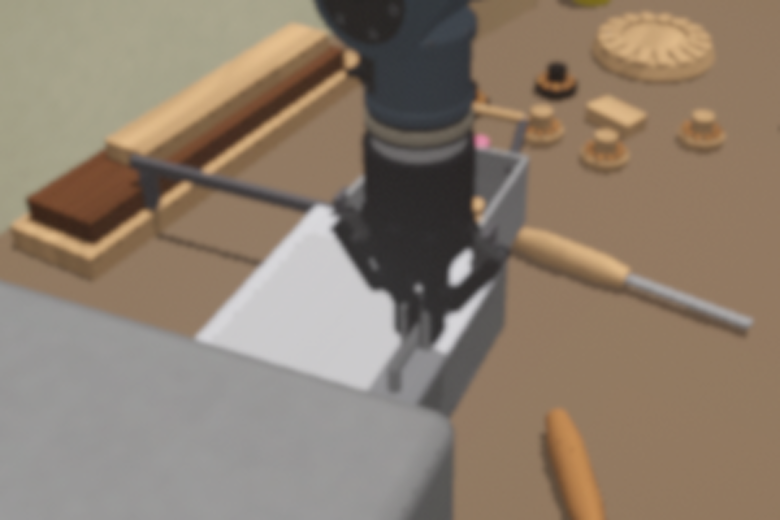

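>>> play_rows:
  steps:
    - [[0, 0.01, -0.002, 0, 0, 0], [0, 0.02, 0, 0, 0, 0], [0, 0.02, 0, 0, 0, 0], [0, 0.02, 0, 0, 0, 0], [0, 0.02, 0, 0, 0, 0], [0, 0.02, 0, 0, 0, 0], [0, 0.02, 0, 0, 0, 0], [0, 0.02, 0, 0, 0, 0]]

```text
t: 9.98
tcp_pos: [0.6246, 0.1407, 0.1126]
tool_rot: [0.644, 0.765, -0.001, -0.002]
force: [-3.7, 0.4, -1.3]
finger_gap: 0.102
```

```bash
python3 - <<'E'
from h import *
st()
E
```

```text
t 9.97 pos [0.6246 0.1407 0.1126] own [0.0821 0.001 ] yaw 99.83 zax [-0.004  0.    -1.   ] F [-3.75  0.36 -1.26] gap 0.102 q [ 0.05  0.73  1.5   0.    0.92 -0.12]
```

>>> play_rows:
  steps:
    - [[0, 0.016, 0, 0, 0, 0], [0, 0.009, 0, 0, 0, 0], [0, 0.003, 0, 0, 0, 0], [0, 0, 0, 0, 0, 0]]

```text
t: 10.48
tcp_pos: [0.6491, 0.1451, 0.1125]
tool_rot: [0.644, 0.765, -0.004, -0.004]
force: [-7.7, -0.4, 1.9]
finger_gap: 0.1
```

```bash
python3 - <<'E'
from h import *
st()
E
```

```text
t 10.47 pos [0.6491 0.1451 0.1125] own [0.1069 0.001 ] yaw 99.86 zax [-0.01  -0.001 -1.   ] F [-7.69 -0.35  1.93] gap 0.1 q [ 0.05  0.76  1.43 -0.    0.97 -0.12]
```

>>> play_rows:
  steps:
    - [[0, 0.002, 0, 0, 0, 0], [0, 0, 0, 0, 0, 0]]

```text
t: 10.72
tcp_pos: [0.6492, 0.1451, 0.1125]
tool_rot: [0.644, 0.765, -0.005, -0.005]
force: [-11.0, -0.9, 4.6]
finger_gap: 0.099
```

>>> play_rows:
  steps:
    - [[0, -0.003, 0, 0, 0, 0], [0, 0, 0, 0, 0, 0], [0, 0, 0, 0, 0, 0]]
  fingers: 0.5

```text
t: 11.1
tcp_pos: [0.6533, 0.1448, 0.1138]
tool_rot: [0.644, 0.765, 0.001, 0.001]
force: [0.8, 0.1, -0.1]
finger_gap: 0.501
```

>>> play_rows:
  steps:
    - [[0, 0, -0.03, 0, 0, 0], [0, 0, -0.05, 0, 0, 0], [0, 0, -0.05, 0, 0, 0], [0, 0, 0, 0, 0, 0]]

```text
t: 11.6
tcp_pos: [0.6558, 0.1451, 0.2493]
tool_rot: [0.644, 0.765, 0.004, 0.005]
force: [0.5, 0.0, -0.6]
finger_gap: 0.497
```

```bash
python3 - <<'E'
from h import *
p=snap("top","top5",(90,90,390,290),2.6);st()
snap("side","side5",(140,130,440,330),2.6)
plan([(W(.003,-.2865,.22),10)])
E
```

```text
t 11.65 pos [0.6539 0.145  0.2463] own [1.116e-01 1.000e-04] yaw 99.84 zax [ 0.007  0.    -1.   ] F [-1.25 -0.93 -0.03] gap 0.498 q [ 0.05  0.6   1.33 -0.    1.21 -0.12]
[[[-0.0319,-0.0118,0.0027,0,-0,10],[-0.0335,-0.0061,0.0026,0,-0,10],[-0.034,-0.0002,0.0027,0,-0,9.9],[-0.0335,0.0056,0.0026,0,-0,10],[-0.0321,0.0114,0.0027,0,-0.1,10],[-0.0296,0.0168,0.0027,0.1,0,10],[-0.0262,0.0216,0.0027,-0,0,10],[-0.0221,0.0259,0.0027,-0,0,10],[-0.0172,0.0293,0.0026,0,0,9.9]]]
end [ 0.5967 -0.1561  0.22  ]
```

View pics/top5.png

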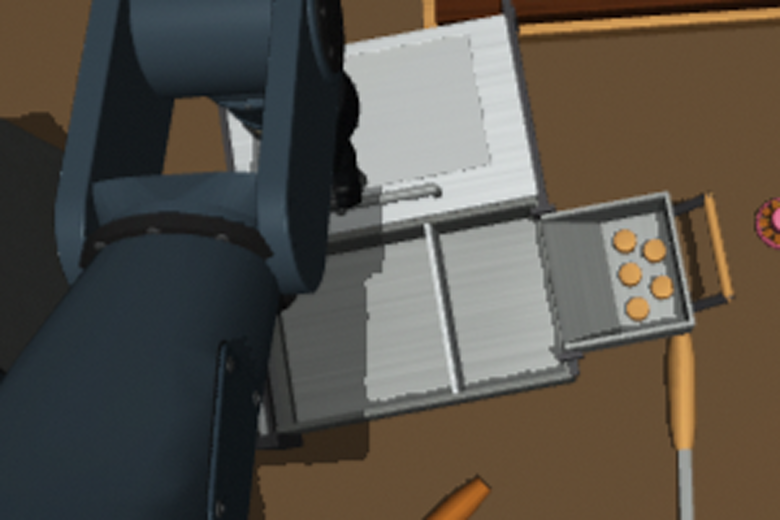

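View pics/side5.png

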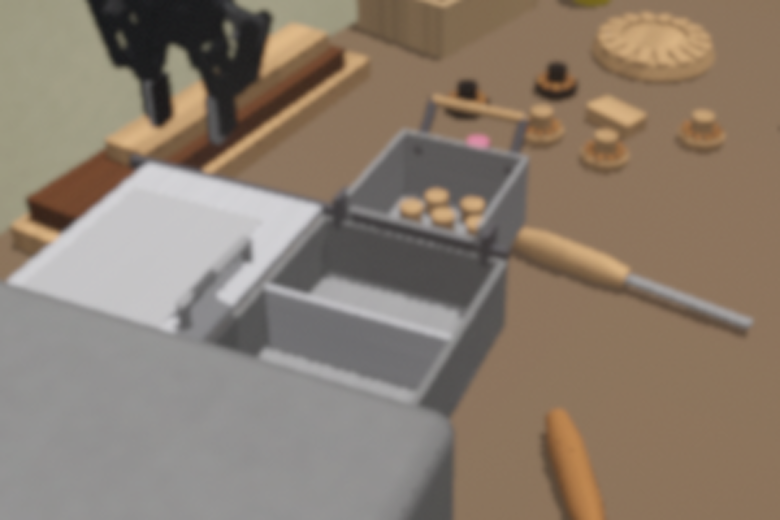

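>>> play_rows:
  steps:
    - [[-0.032, -0.012, 0.0025, 0, 0, 10], [-0.0335, -0.006, 0.0025, 0, 0, 10], [-0.034, 0, 0.0025, 0, 0, 10], [-0.0335, 0.0055, 0.0025, 0, 0, 10], [-0.032, 0.0115, 0.0025, 0, 0, 10], [-0.0295, 0.017, 0.0025, 0, 0, 10], [-0.026, 0.0215, 0.0025, 0, 0, 10], [-0.022, 0.026, 0.0025, 0, 0, 10], [-0.017, 0.0295, 0.0025, 0, 0, 9.8], [0, 0, 0, 0, 0, 0]]
  fingers: 0.25

```text
t: 12.95
tcp_pos: [0.5955, -0.1581, 0.2186]
tool_rot: [0.996, 0.086, -0.002, -0.001]
force: [-0.0, 0.5, -0.6]
finger_gap: 0.246
```

```bash
python3 - <<'E'
from h import *
p=snap("side","side6",(240,130,440,270),4);st()
plan([(W(.002,-.287,.18),10)])
E
```

```text
t 13.0 pos [ 0.5958 -0.1567  0.2189] own [ 0.002  -0.2869] yaw 9.98 zax [-0.003  0.002 -1.   ] F [ 0.02  0.24 -0.15] gap 0.248 q [-0.44  0.56  1.49  0.    1.09  0.96]
[[[0.0001,0.0002,0.0389,-0.1,0.2,-0]]]
end [ 0.5958 -0.1568  0.18  ]
```

View pics/side6.png

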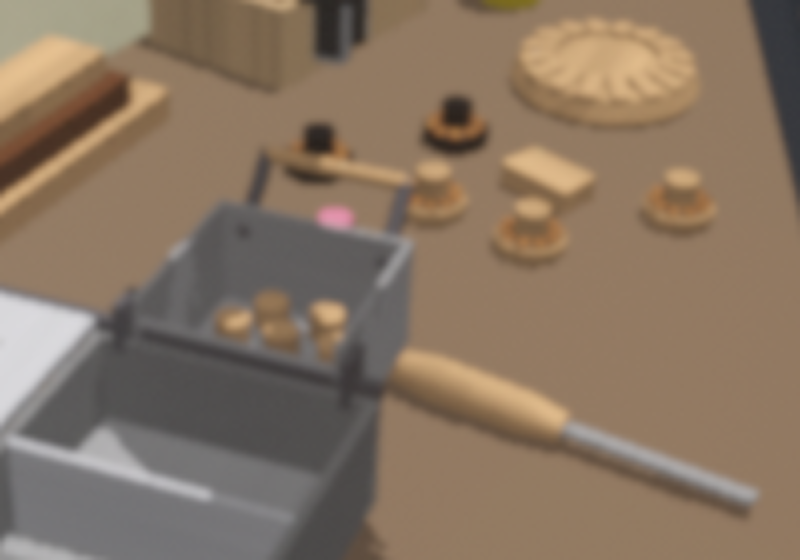

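>>> play_rows:
  steps:
    - [[0, 0, 0.04, 0, 0.2, 0], [0, 0, 0.03, 0, 0, 0], [0, 0, 0.015, 0, 0, 0], [0, 0, 0.008, 0, 0, 0], [0, 0, 0, 0, 0, 0]]

```text
t: 13.62
tcp_pos: [0.5972, -0.1557, 0.1278]
tool_rot: [0.996, 0.088, 0.002, -0.0]
force: [0.0, 0.2, 0.2]
finger_gap: 0.246
```

>>> play_rows:
  steps:
    - [[0, 0, 0, 0, 0, 0], [0, 0, 0, 0, 0, 0], [0, 0, 0, 0, 0, 0], [0, 0, 0, 0, 0, 0]]
  fingers: 0
  squeeze: 30

```text
t: 14.12
tcp_pos: [0.5977, -0.1566, 0.1287]
tool_rot: [0.996, 0.087, 0.003, 0.0]
force: [0.3, -1.9, 3.0]
finger_gap: 0.099
```

```bash
python3 - <<'E'
from h import *
st()
r=np.hypot(148,30); p0=np.arctan2(30,148)
a=np.linspace(0,1.98,25); y=-r*np.cos(p0+a); z=r*np.sin(p0+a)
for i in range(24): print(round(np.degrees(a[i+1])),"dy %.1f dz %.1f"%(-(y[i+1]-y[i]),-(z[i+1]-z[i])), round(y[i+1],1),round(z[i+1],1))
E
```

```text
t 14.12 pos [ 0.5977 -0.1566  0.1287] own [ 0.0039 -0.2871] yaw 10.04 zax [ 0.006 -0.    -1.   ] F [ 0.34 -1.92  3.02] gap 0.099 q [-0.44  0.68  1.56  0.    0.9   0.96]
5 dy -3.0 dz -12.1 -145.0 42.1
9 dy -4.0 dz -11.8 -141.1 53.9
14 dy -4.9 dz -11.4 -136.1 65.3
19 dy -5.8 dz -11.0 -130.3 76.3
24 dy -6.7 dz -10.5 -123.6 86.8
28 dy -7.6 dz -9.9 -116.0 96.7
33 dy -8.4 dz -9.2 -107.6 105.9
38 dy -9.1 dz -8.5 -98.5 114.4
43 dy -9.8 dz -7.7 -88.8 122.2
47 dy -10.4 dz -6.9 -78.4 129.1
52 dy -10.9 dz -6.0 -67.5 135.1
57 dy -11.4 dz -5.1 -56.1 140.2
61 dy -11.7 dz -4.1 -44.4 144.3
66 dy -12.0 dz -3.2 -32.3 147.5
71 dy -12.3 dz -2.2 -20.1 149.7
76 dy -12.4 dz -1.1 -7.7 150.8
80 dy -12.5 dz -0.1 4.8 150.9
85 dy -12.4 dz 0.9 17.2 150.0
90 dy -12.3 dz 1.9 29.5 148.1
95 dy -12.1 dz 2.9 41.6 145.2
99 dy -11.8 dz 3.9 53.4 141.2
104 dy -11.5 dz 4.9 64.9 136.4
109 dy -11.0 dz 5.8 75.9 130.5
113 dy -10.5 dz 6.7 86.4 123.8
```

>>> play_rows:
  steps:
    - [[0, -0.003, -0.012, 0, 0, 0], [0, -0.004, -0.012, 0, 0, 0], [0, -0.005, -0.0115, 0, 0, 0], [0, -0.006, -0.011, 0, 0, 0], [0, -0.0065, -0.0105, 0, 0, 0], [0, -0.0075, -0.01, 0, 0, 0], [0, -0.0085, -0.009, 0, 0, 0], [0, -0.009, -0.0085, 0, 0, 0]]

```text
t: 15.12
tcp_pos: [0.5893, -0.1094, 0.2146]
tool_rot: [0.996, 0.088, 0.004, 0.003]
force: [2.6, -6.3, 0.8]
finger_gap: 0.101
```

```bash
python3 - <<'E'
from h import *
p=snap("side","side7",(240,130,440,270),4);st()
E
```

```text
t 15.18 pos [ 0.5891 -0.1082  0.2157] own [ 0.0038 -0.238 ] yaw 10.11 zax [ 0.008 -0.004 -1.   ] F [ 1.2  -5.69  5.45] gap 0.103 q [-0.37  0.54  1.55 -0.    1.05  1.03]
```

View pics/side7.png

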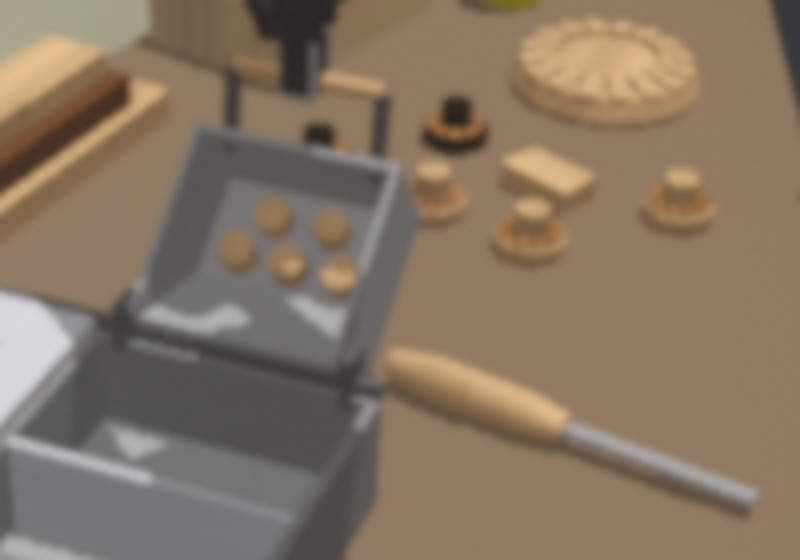

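>>> play_rows:
  steps:
    - [[0, -0.01, -0.0075, 0, 0, 0], [0, -0.0105, -0.007, 0, 0, 0], [0, -0.011, -0.006, 0, 0, 0], [0, -0.0115, -0.005, 0, 0, 0], [0, -0.0115, -0.004, 0, 0, 0], [0, -0.012, -0.003, 0, 0, 0], [0, -0.012, -0.002, 0, 0, 0], [0, -0.0125, -0.001, 0, 0, 0]]

```text
t: 16.18
tcp_pos: [0.5732, -0.0191, 0.2516]
tool_rot: [0.996, 0.088, 0.004, 0.002]
force: [2.2, -2.4, 6.9]
finger_gap: 0.101
```

>>> play_rows:
  steps:
    - [[0, -0.0125, 0, 0, 0, 0], [0, -0.0125, 0.001, 0, 0, 0], [0, -0.0125, 0.002, 0, 0, 0], [0, -0.012, 0.003, 0, 0, 0], [0, -0.012, 0.004, 0, 0, 0], [0, -0.0115, 0.005, 0, 0, 0], [0, -0.011, 0.006, 0, 0, 0], [0, 0, 0, 0, 0, 0]]

```text
t: 17.18
tcp_pos: [0.5579, 0.0669, 0.2265]
tool_rot: [0.996, 0.088, 0.003, -0.001]
force: [4.6, 2.2, 2.4]
finger_gap: 0.101
```

```bash
python3 - <<'E'
from h import *
p=snap("side","side8",(190,130,390,280),4);st()
E
```

```text
t 17.23 pos [0.5579 0.0669 0.2266] own [ 0.0035 -0.0601] yaw 10.04 zax [ 0.005  0.003 -1.   ] F [5.38 2.65 1.68] gap 0.1 q [-0.08  0.48  1.63  0.    1.03  1.31]
```

View pics/side8.png

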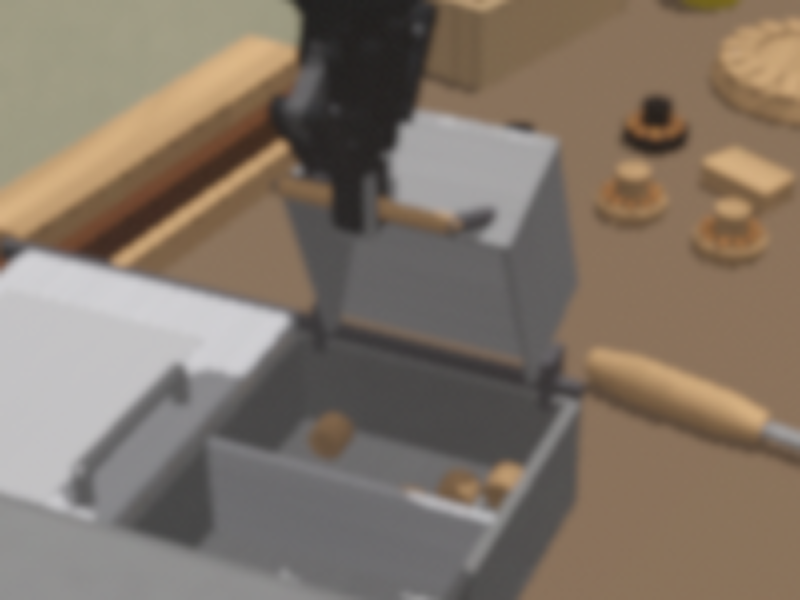

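>>> play_rows:
  steps:
    - [[0, -0.006, 0.004, 0, 0, 0], [0, -0.004, 0.003, 0, 0, 0], [0, 0, 0, 0, 0, 0], [0, 0, 0, 0, 0, 0]]

```text
t: 17.73
tcp_pos: [0.5563, 0.0762, 0.2198]
tool_rot: [0.996, 0.087, 0.003, -0.001]
force: [4.1, 3.1, 2.1]
finger_gap: 0.101
```

```bash
python3 - <<'E'
from h import *
p=snap("side","side9",(190,130,390,280),4);st()
E
```

```text
t 17.77 pos [0.5563 0.0762 0.2198] own [ 0.0035 -0.0507] yaw 10.0 zax [ 0.005  0.003 -1.   ] F [4.43 3.48 2.26] gap 0.1 q [-0.06  0.49  1.64  0.    1.01  1.33]
```

View pics/side9.png

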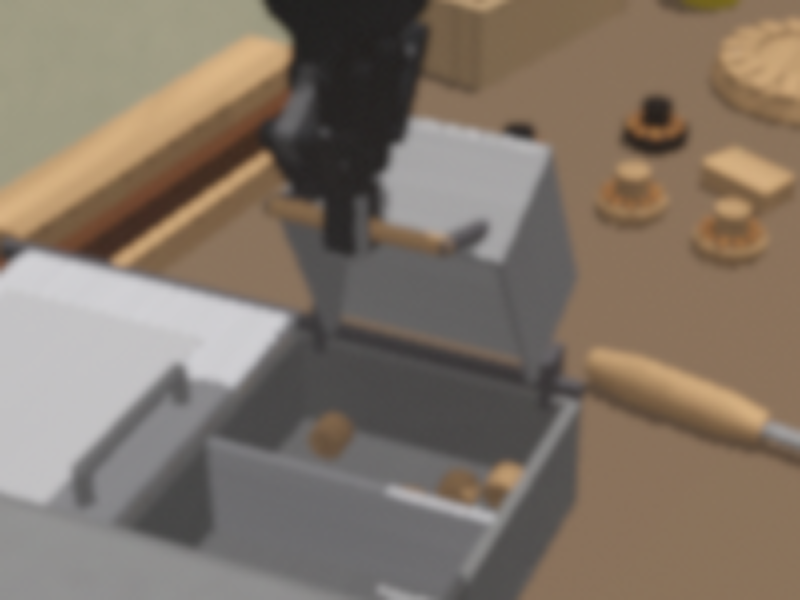

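>>> play_rows:
  steps:
    - [[0, 0.01, -0.007, 0, 0, 0], [0, 0.011, -0.006, 0, 0, 0], [0, 0.0115, -0.005, 0, 0, 0], [0, 0.012, -0.004, 0, 0, 0], [0, 0.012, -0.003, 0, 0, 0], [0, 0.0125, -0.002, 0, 0, 0], [0, 0.0125, -0.001, 0, 0, 0], [0, 0.0125, 0, 0, 0, 0], [0, 0.0125, 0.001, 0, 0, 0], [0, 0.012, 0.002, 0, 0, 0]]

```text
t: 19.02
tcp_pos: [0.5765, -0.0409, 0.2446]
tool_rot: [0.996, 0.087, 0.002, -0.002]
force: [5.4, 2.6, 1.8]
finger_gap: 0.101
```

>>> play_rows:
  steps:
    - [[0, 0.012, 0.003, 0, 0, 0], [0, 0.0115, 0.004, 0, 0, 0], [0, 0.0115, 0.005, 0, 0, 0], [0, 0.011, 0.006, 0, 0, 0], [0, 0.0105, 0.007, 0, 0, 0], [0, 0.01, 0.0075, 0, 0, 0], [0, 0.009, 0.0085, 0, 0, 0], [0, 0.0085, 0.009, 0, 0, 0], [0, 0.0075, 0.01, 0, 0, 0], [0, 0.0065, 0.0105, 0, 0, 0]]

```text
t: 20.27
tcp_pos: [0.5931, -0.1391, 0.1735]
tool_rot: [0.996, 0.088, 0.001, -0.0]
force: [0.8, 1.0, 1.7]
finger_gap: 0.093
```

>>> play_rows:
  steps:
    - [[0, 0.006, 0.011, 0, 0, 0], [0, 0.005, 0.0115, 0, 0, 0], [0, 0.004, 0.012, 0, 0, 0], [0, 0.003, 0.012, 0, 0, 0], [0, 0.001, 0.003, 0, 0, 0], [0, 0, 0, 0, 0, 0]]

```text
t: 21.02
tcp_pos: [0.5963, -0.1568, 0.125]
tool_rot: [0.996, 0.088, 0.001, -0.001]
force: [-2.6, 0.8, 5.7]
finger_gap: 0.098
```

```bash
python3 - <<'E'
from h import *
p=snap("side","side10",(190,130,390,280),4);st()
E
```

```text
t 21.07 pos [ 0.5963 -0.1568  0.125 ] own [ 0.0025 -0.2871] yaw 10.06 zax [ 0.001  0.001 -1.   ] F [-3.    0.62  6.12] gap 0.098 q [-0.44  0.68  1.56  0.    0.9   0.96]
```

View pics/side10.png

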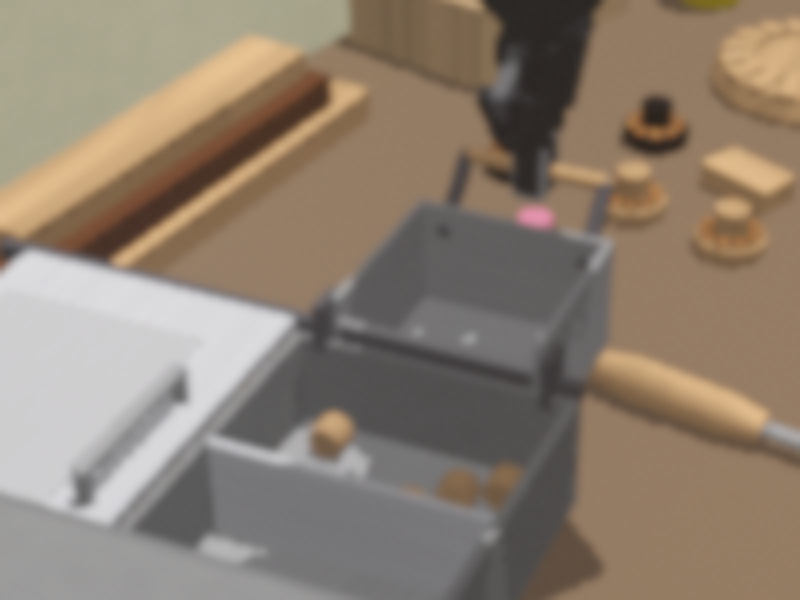

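>>> play_rows:
  steps:
    - [[0, 0, 0.003, 0, 0, 0], [0, 0, 0, 0, 0, 0]]

```text
t: 21.32
tcp_pos: [0.5964, -0.1569, 0.1245]
tool_rot: [0.996, 0.088, 0.001, -0.0]
force: [-6.5, 1.7, 18.3]
finger_gap: 0.103
```

>>> play_rows:
  steps:
    - [[0, 0, -0.004, 0, 0, 0], [0, 0, 0, 0, 0, 0]]
  fingers: 0.25

```text
t: 21.58
tcp_pos: [0.5974, -0.1572, 0.1257]
tool_rot: [0.996, 0.088, 0.002, 0.0]
force: [0.5, 0.1, 0.3]
finger_gap: 0.249
```

>>> play_rows:
  steps:
    - [[0, 0, -0.04, 0, 0, 0], [0, 0, -0.06, 0, 0, 0], [0, 0.05, 0, 0, 0, 0], [0, 0.06, 0, 0, 0, 0], [-0.05, 0.04, 0, 0, 0, 0], [-0.05, 0, 0, 0, 0, 0], [0, 0, 0, 0, 0, 0]]

```text
t: 22.45
tcp_pos: [0.5218, -0.3217, 0.2239]
tool_rot: [0.996, 0.085, -0.0, -0.002]
force: [0.9, 1.0, -0.0]
finger_gap: 0.246
```

```bash
python3 - <<'E'
from h import *
p=snap("top","top11",(90,90,390,290),2.6);st()
p=snap("top","top11b",(360,110,560,270),4)
E
```

```text
t 22.5 pos [ 0.5241 -0.3216  0.2246] own [-0.0972 -0.4369] yaw 9.89 zax [ 0.002  0.002 -1.   ] F [-0.8   0.71  0.38] gap 0.252 q [-0.73  0.55  1.49  0.    1.1   0.66]
```

View pics/top11.png

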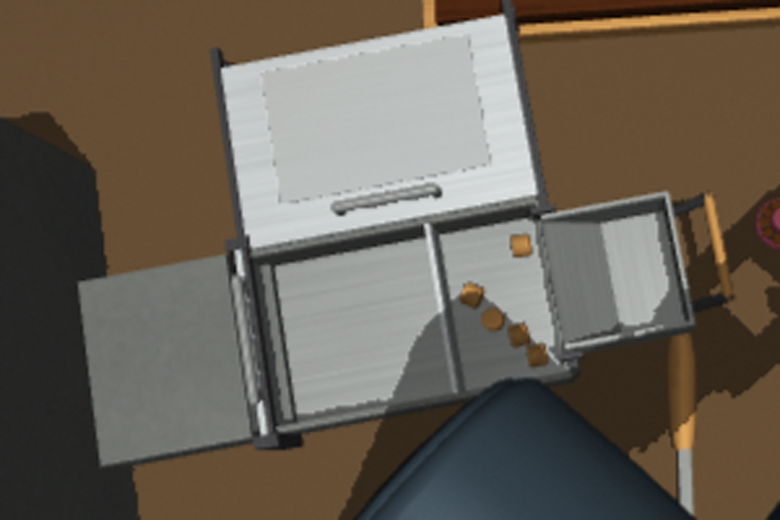

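View pics/top11b.png

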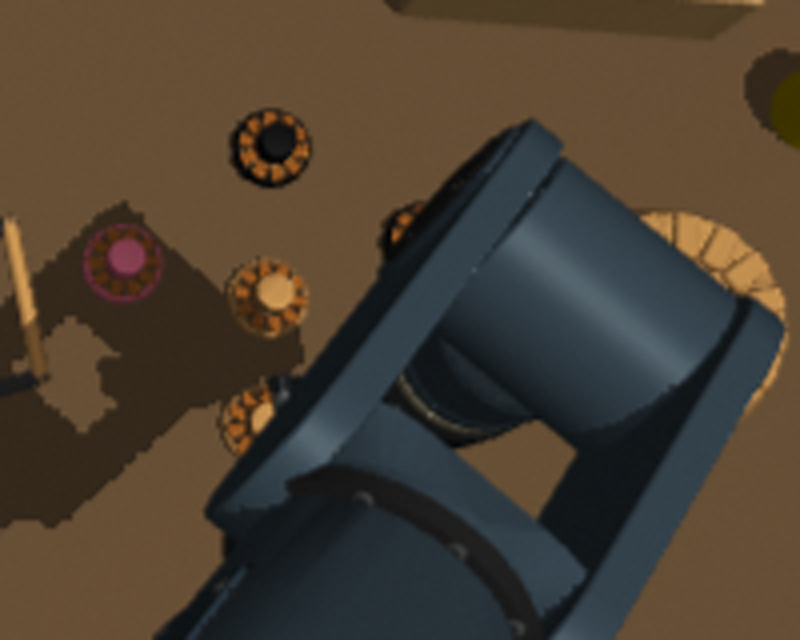

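>>> play_rows:
  steps:
    - [[-0.045, 0.032, 0, 0, 0, 0], [-0.045, 0.032, 0, 0, 0, 0], [-0.045, 0.032, 0, 0, 0, 0], [-0.045, 0.032, 0, 0, 0, 0], [-0.045, 0.032, 0, 0, 0, 0], [0, 0, 0, 0, 0, 0]]
  fingers: 1

```text
t: 23.3
tcp_pos: [0.3307, -0.5216, 0.2246]
tool_rot: [0.996, 0.086, 0.002, 0.001]
force: [0.5, 0.2, -0.6]
finger_gap: 1.003
```

```bash
cat >> h.py <<'E'
def ros(p,name="rosette1"):
    im=p["img"]; out=[]
    for r in manip.regions_of("rosette1",p):
        l,t,rr,b=r["rect"]; 
        m=r["pixels"]; 
        if m.sum()==0: continue
        print(np.round(r["rect"],1),round(r["score"],2),"mean",im[m].mean(0).astype(int),"xy@.014",back(p,((l+rr)/2,(t+b)/2),.014)[:2].round(4))
E
python3 - <<'E'
from h import *
p=snap("top","top12",(370,120,500,270),4);st()
ros(p)
for r in manip.pinpoint("rosette1",p): print(np.round(r["point"],1),round(r["score"],2),back(p,r["point"],0)[:2].round(4))
s=snap("side","side12",(300,150,440,220),5)
ros(s)
for r in manip.pinpoint("rosette1",s): print(np.round(r["point"],1),round(r["score"],2),back(s,r["point"],0)[:2].round(4))
E
```

```text
t 23.35 pos [ 0.332  -0.5194  0.2244] own [-0.3208 -0.5983] yaw 9.93 zax [ 0.004 -0.    -1.   ] F [ 0.58  0.7  -0.46] gap 1.001 q [-1.18  0.55  1.49  0.    1.1   0.21]
[418.  139.4 435.1 154.8] 0.83 mean [61 39 20] xy@.014 [ 0.7092 -0.3196]
[458.  163.1 474.6 182. ] 0.78 mean [57 36 19] xy@.014 [ 0.6417 -0.4164]
[419.1 176.9 435.4 194.2] 0.74 mean [122  81  40] xy@.014 [ 0.6097 -0.3172]
[456.2 231.6 476.4 255.3] 0.7 mean [91 61 31] xy@.014 [ 0.4635 -0.4068]
[411.4 206.8 431.7 223.9] 0.7 mean [122  82  42] xy@.014 [ 0.5345 -0.2999]
[381.  166.7 396.5 183.8] 0.56 mean [136  74  65] xy@.014 [ 0.6375 -0.2214]
[427.2 183.7] 0.83 [ 0.617  -0.3203]
[421.6 215.8] 0.82 [ 0.5348 -0.3027]
[391.4 175.7] 0.69 [ 0.639 -0.23 ]
[428.5 144. ] 0.65 [ 0.721 -0.328]
[466.2 242.3] 0.63 [ 0.467  -0.4108]
[467.8 171.5] 0.59 [ 0.6472 -0.4246]
[351.8 262.8] 0.15 [ 0.4188 -0.1245]
[345.6 153.6 360.6 167.2] 0.7 mean [87 64 46] xy@.014 [ 0.6497 -0.4198]
[403.3 171.4 417.8 189. ] 0.56 mean [118  91  64] xy@.014 [ 0.4599 -0.4064]
[340.7 166.  360.5 186.5] 0.55 mean [141 109  78] xy@.014 [ 0.6104 -0.3325]
[366.6 177.7 379.6 194.7] 0.49 mean [140 107  75] xy@.014 [ 0.5331 -0.3192]
[351.9 169.2] 0.74 [ 0.6382 -0.3927]
[374.1 192.8] 0.62 [ 0.5247 -0.3108]
[321.8 195.4] 0.6 [ 0.6367 -0.2209]
[409.6 180.8] 0.54 [ 0.4685 -0.4249]
[319.1 176.2] 0.41 [ 0.6973 -0.3039]
```

View pics/top12.png

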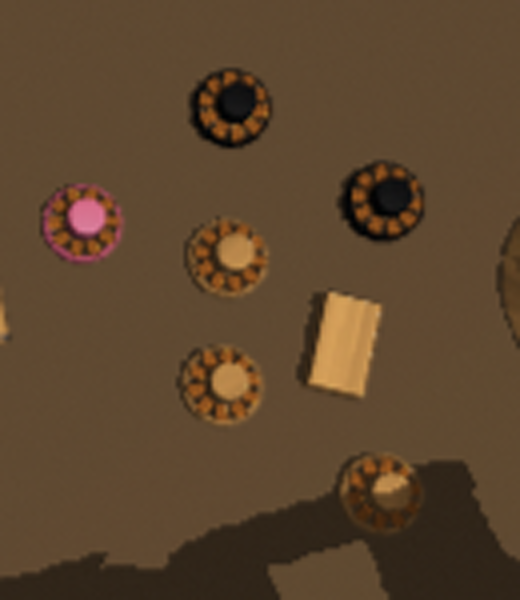

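View pics/side12.png

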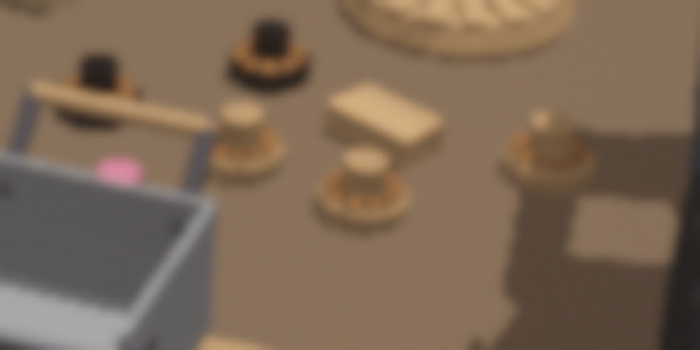

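```bash
python3 - <<'E'
from h import *
p=snap("top")
for n,b,d in [("r1",(236,251),(228,257)),("r2",(230,381),(221,385)),("r3",(391,490),(381,492))]:
    f=lambda q:(370+q[0]/4-.4,120+q[1]/4-.4)
    print(n,back(p,f(b),.033)[:2].round(4),back(p,f(d),.010)[:2].round(4))
for q in [(330,291),(382,302),(362,397),(308,385)]: print("off",back(p,(370+q[0]/4-.4,120+q[1]/4-.4),.02)[:2].round(4))
E
```

```text
r1 [ 0.6145 -0.3168] [ 0.6148 -0.3166]
r2 [ 0.5336 -0.3097] [ 0.5336 -0.3088]
r3 [ 0.466  -0.4039] [ 0.4658 -0.4046]
off [ 0.5907 -0.3768]
off [ 0.5833 -0.4086]
off [ 0.5241 -0.3931]
off [ 0.5319 -0.3603]
```

```bash
sed -i 's/^C=.*;PSI/C=np.array([.5455,.1258]);PSI/' h.py; python3 - <<'E'
from h import *
print(manip.tips_ahead); st()
plan([((.466,-.4042,.09),10)],vmax=.05)
E
```

```text
0.025
t 23.65 pos [ 0.3332 -0.5168  0.2247] own [-0.3206 -0.5959] yaw 10.19 zax [ 0.004  0.001 -1.   ] F [-0.11  0.72 -0.8 ] gap 0.999 q [-1.18  0.55  1.49  0.    1.1   0.21]
[[[0.03,-0.0175,0.027,-0,-0,0],[0.03,-0.0174,0.0271,-0,-0.1,0.1],[0.0301,-0.0175,0.027,-0,-0,0],[0.03,-0.0175,0.027,-0,-0.1,0],[0.0301,-0.0175,0.0269,-0,-0,0.1]]]
end [ 0.466  -0.4042  0.09  ]
```

>>> play_rows:
  steps:
    - [[0.03, -0.0175, 0.027, 0, 0, 0], [0.03, -0.0175, 0.027, 0, -0.1, 0], [0.03, -0.0175, 0.027, 0, 0, 0], [0.03, -0.0175, 0.027, 0, -0.1, 0.1], [0.03, -0.0175, 0.027, 0, 0, 0.1], [0, 0, 0, 0, 0, 0]]
  fingers: 0.5

```text
t: 24.4
tcp_pos: [0.4657, -0.4016, 0.0878]
tool_rot: [0.996, 0.088, -0.001, -0.002]
force: [-0.8, 0.9, 0.2]
finger_gap: 0.499
```

```bash
python3 - <<'E'
from h import *
s=snap("side","side13",(300,100,460,220),5)
st()
plan([((.466,-.4042,.042),10)],vmax=.05)
E
```

```text
t 24.45 pos [ 0.4655 -0.4037  0.0892] own [-0.1708 -0.5075] yaw 10.06 zax [-0.001  0.001 -1.   ] F [-0.   -0.22  0.56] gap 0.503 q [-0.9   0.74  1.58 -0.    0.83  0.5 ]
[[[0.0005,0.0007,0.0472,-0.1,0.1,0.1]]]
end [ 0.466  -0.4042  0.042 ]
```

View pics/side13.png

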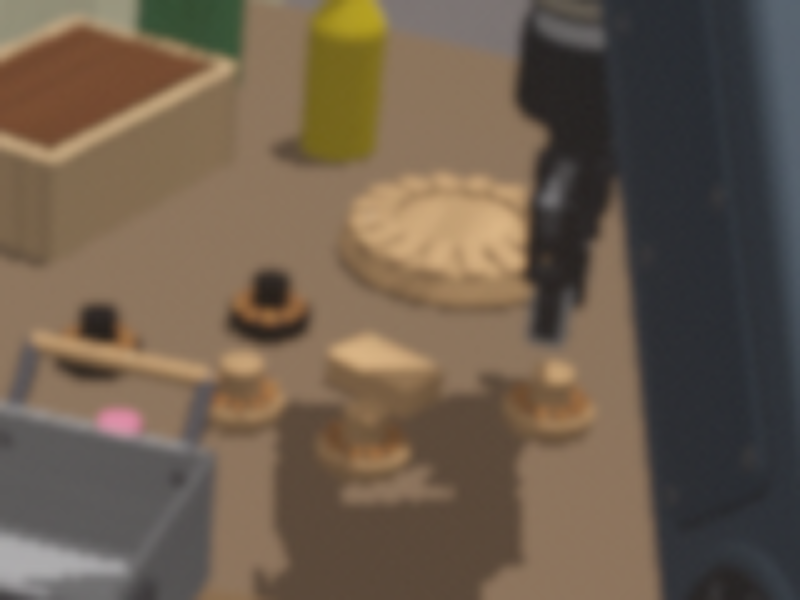

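>>> play_rows:
  steps:
    - [[0.0005, 0.0005, 0.03, 0, 0, 0], [0, 0, 0.014, 0, 0, 0], [0, 0, 0.003, 0, 0, 0], [0, 0, 0, 0, 0, 0]]

```text
t: 24.95
tcp_pos: [0.4651, -0.4067, 0.0436]
tool_rot: [0.996, 0.085, 0.0, 0.0]
force: [0.4, 0.4, 0.0]
finger_gap: 0.499
```

>>> play_rows:
  steps:
    - [[0, 0, 0, 0, 0, 0], [0, 0, 0, 0, 0, 0], [0, 0, 0, 0, 0, 0], [0, 0, 0, 0, 0, 0]]
  fingers: 0
  squeeze: 40

```text
t: 25.45
tcp_pos: [0.4656, -0.4067, 0.0441]
tool_rot: [0.996, 0.086, 0.0, 0.001]
force: [-1.3, -0.9, 6.6]
finger_gap: 0.263
```

```bash
python3 - <<'E'
from h import *
st()
E
```

```text
t 25.45 pos [ 0.4656 -0.4067  0.0441] own [-0.1712 -0.5106] yaw 9.84 zax [ 0.001 -0.002 -1.   ] F [-1.31 -0.87  6.62] gap 0.263 q [-0.9   0.81  1.59 -0.    0.75  0.5 ]
```

>>> play_rows:
  steps:
    - [[0, 0, -0.02, 0, 0, 0], [0, 0, -0.05, 0, 0, 0], [0, 0, -0.06, 0, 0, 0], [0, 0, -0.03, 0, 0, 0], [0, 0, 0, 0, 0, 0]]

```text
t: 26.08
tcp_pos: [0.4664, -0.4071, 0.2069]
tool_rot: [0.996, 0.086, 0.002, 0.003]
force: [0.1, -0.5, -0.6]
finger_gap: 0.258
```

```bash
python3 - <<'E'
from h import *
s=snap("side","side14",(280,60,480,220),4)
st()
plan([(W(.042,.05,.2),10)],vmax=.058)
E
```

```text
t 26.12 pos [ 0.4654 -0.406   0.2046] own [-0.1712 -0.5099] yaw 9.85 zax [ 0.002 -0.002 -1.   ] F [ 0.19  0.03 -1.02] gap 0.257 q [-0.9   0.58  1.5   0.    1.06  0.5 ]
[[[0.0192,-0.0509,0.0003,0,-0,-0],[0.0193,-0.051,0.0004,0,-0,-0],[0.0192,-0.0509,0.0003,0,-0,-0],[0.0193,-0.051,0.0003,0,-0,-0.1],[0.0193,-0.0509,0.0003,0.1,-0,0],[0.0194,-0.0509,0.0004,-0,-0,0],[0.0193,-0.0509,0.0005,-0,-0,0],[0.0193,-0.0509,0.0004,-0,-0.1,-0],[0.0194,-0.051,0.0004,0,0,-0],[0.0193,-0.0509,0.0003,0,0,-0]]]
[[[0.0194,-0.0509,0.0004,0,0,-0]]]
end [0.5782 0.1824 0.2   ]
```

View pics/side14.png

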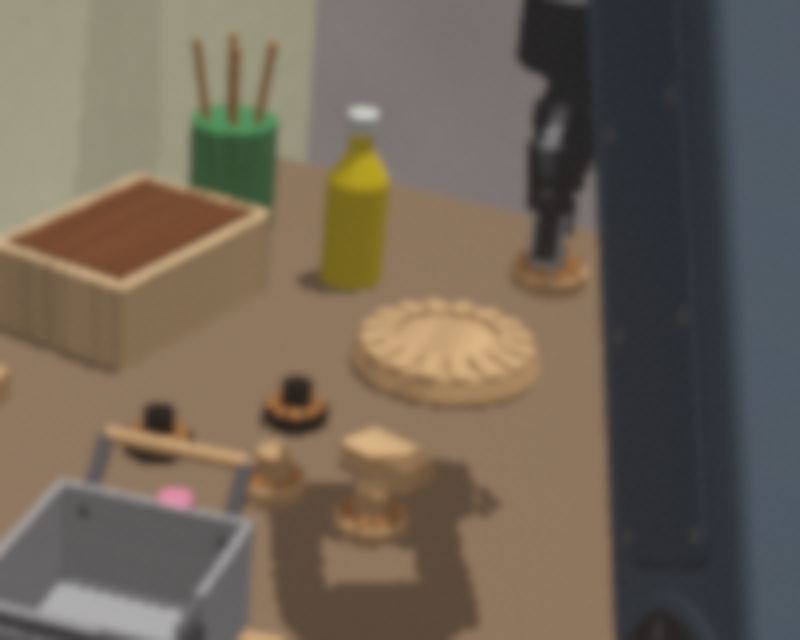

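>>> play_rows:
  steps:
    - [[0.0193, -0.051, 0, 0, 0, 0], [0.0193, -0.051, 0, 0, 0, 0], [0.0193, -0.051, 0, 0, 0, 0], [0.0193, -0.051, 0, 0, 0, 0], [0.0193, -0.051, 0, 0, 0, 0], [0.0193, -0.051, 0, 0, 0, 0], [0.0193, -0.051, 0, 0, 0, 0], [0.0193, -0.051, 0, 0, 0, 0], [0.0193, -0.051, 0, 0, 0, 0], [0.0193, -0.051, 0, 0, 0, 0]]

```text
t: 27.38
tcp_pos: [0.5669, 0.1312, 0.2009]
tool_rot: [0.996, 0.086, -0.002, -0.0]
force: [0.7, -0.4, 0.0]
finger_gap: 0.258
```

>>> play_rows:
  steps:
    - [[0.0193, -0.051, 0, 0, 0, 0], [0, 0, 0.03, 0, 0, 0], [0, 0, 0, 0, 0, 0]]

```text
t: 27.75
tcp_pos: [0.575, 0.1834, 0.169]
tool_rot: [0.996, 0.087, -0.005, 0.0]
force: [0.2, 0.6, 0.0]
finger_gap: 0.261
```

```bash
python3 - <<'E'
from h import *
s=snap("top","top15",(110,90,320,290),3)
st()
plan([(W(.042,.05,.066),10)],vmax=.058)
E
```

```text
t 27.8 pos [0.5764 0.1829 0.1705] own [0.0403 0.0509] yaw 9.86 zax [-0.007 -0.001 -1.   ] F [ 0.63 -0.47  0.05] gap 0.26 q [ 0.12  0.61  1.56 -0.    0.98  1.52]
[[[0.0012,0.0004,0.0523,-0,0.2,-0.1],[0.001,0.0005,0.0522,-0,0.2,-0]]]
end [0.5782 0.1823 0.066 ]
```

View pics/top15.png

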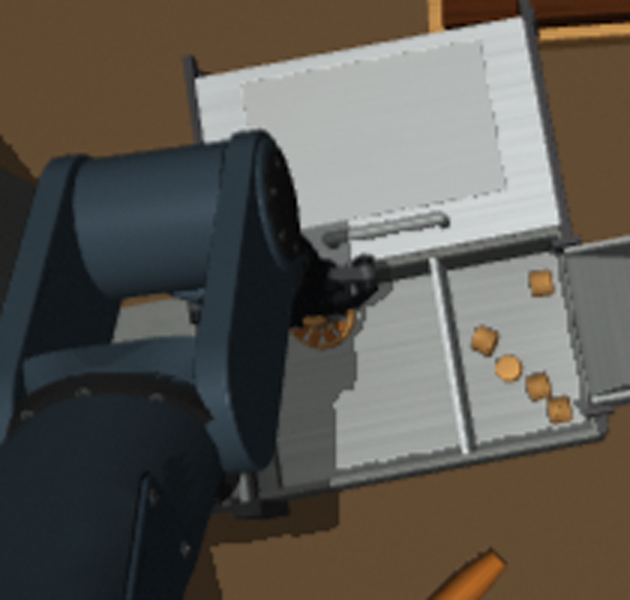

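>>> play_rows:
  steps:
    - [[0.001, 0.0005, 0.052, 0, 0.2, 0], [0.001, 0.0005, 0.042, 0, 0.2, 0], [0, 0, 0.01, 0, 0, 0], [0, 0, 0.005, 0, 0, 0], [0, 0, 0.003, 0, 0, 0], [0, 0, 0, 0, 0, 0]]

```text
t: 28.55
tcp_pos: [0.5817, 0.1825, 0.0623]
tool_rot: [0.996, 0.086, 0.005, -0.0]
force: [-0.5, 0.1, 0.5]
finger_gap: 0.259
```

>>> play_rows:
  steps:
    - [[0, 0, 0.002, 0, -0.3, 0], [0, 0, 0.002, 0, -0.2, 0], [0, 0, 0.002, 0, 0, 0], [0, 0, 0, 0, 0, 0]]

```text
t: 29.05
tcp_pos: [0.5812, 0.1826, 0.0561]
tool_rot: [0.996, 0.086, -0.001, 0.0]
force: [-1.3, 0.3, 6.5]
finger_gap: 0.258
```

Contact with the floor; release and rise.

>>> play_rows:
  steps:
    - [[0, 0, 0, 0, 0, 0], [0, 0, 0, 0, 0, 0], [0, 0, 0, 0, 0, 0]]
  fingers: 0.45

```text
t: 29.42
tcp_pos: [0.5808, 0.1824, 0.0547]
tool_rot: [0.996, 0.086, -0.001, 0.0]
force: [-0.6, -0.0, -0.6]
finger_gap: 0.449
```

>>> play_rows:
  steps:
    - [[0, 0, -0.02, 0, 0, 0], [0, 0, -0.06, 0, 0, 0], [0, 0, -0.06, 0, 0, 0], [-0.025, 0.055, 0, 0, 0, 0], [-0.025, 0.055, 0, 0, 0, 0], [-0.025, 0.055, 0, 0, 0, 0], [0, 0, 0, 0, 0, 0]]

```text
t: 30.3
tcp_pos: [0.5349, 0.0034, 0.1965]
tool_rot: [0.997, 0.083, -0.0, 0.001]
force: [0.6, -0.4, 1.0]
finger_gap: 0.452
```

```bash
python3 - <<'E'
from h import *
s=snap("top","top16",(110,90,320,290),3)
s=snap("top","top16b",(370,120,500,270),4)
st();ros(s)
s=snap("side");ros(s)
E
```

```text
t 30.4 pos [0.5358 0.0066 0.1963] own [-0.0303 -0.1157] yaw 9.72 zax [-0. -0. -1.] F [0.13 0.17 0.27] gap 0.455 q [-0.2   0.49  1.72 -0.    0.93  1.2 ]
[381.8 167.5 398.1 184.8] 0.73 mean [140  76  67] xy@.014 [ 0.6352 -0.2244]
[458.2 164.  474.7 180.5] 0.72 mean [61 39 20] xy@.014 [ 0.6424 -0.4168]
[417.5 173.1 435.8 194.8] 0.69 mean [125  83  42] xy@.014 [ 0.6139 -0.3158]
[412.6 207.8 433.8 222.8] 0.62 mean [132  87  43] xy@.014 [ 0.5346 -0.304 ]
[342.5 165.9 358.3 183.3] 0.74 mean [146 113  80] xy@.014 [ 0.6154 -0.3404]
[315.8 163.  330.1 177.7] 0.51 mean [95 73 53] xy@.014 [ 0.6932 -0.3179]
[346.9 153.9 363.3 167.6] 0.48 mean [90 66 47] xy@.014 [ 0.6437 -0.4211]
[362.3 177.5 381.  198.4] 0.46 mean [144 112  79] xy@.014 [ 0.5323 -0.3088]
```

View pics/top16.png

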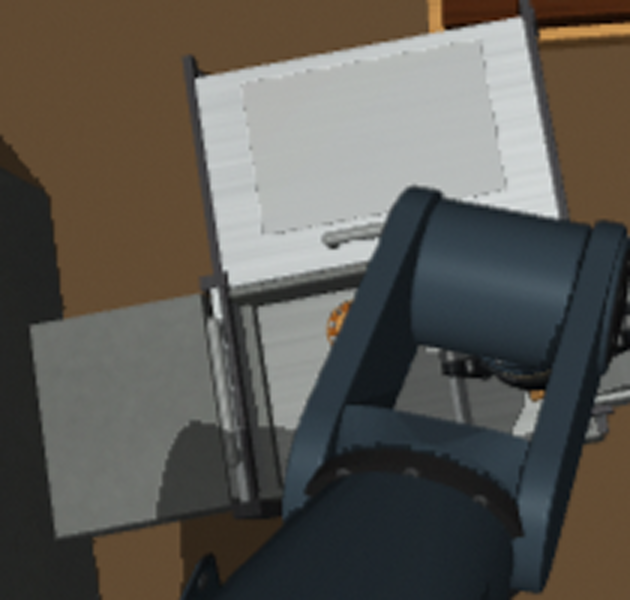

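View pics/top16b.png

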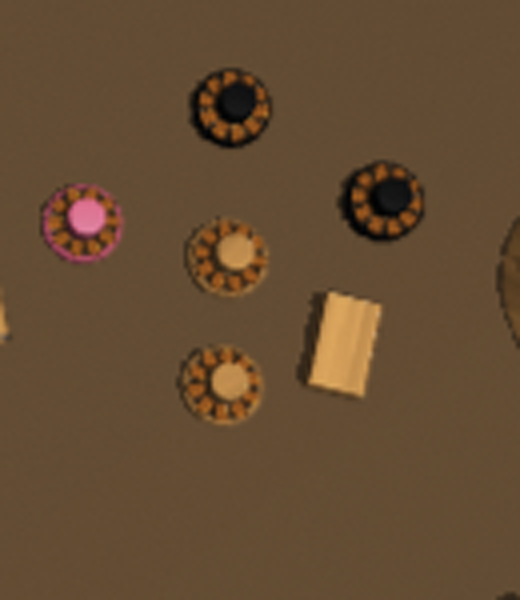

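```bash
python3 - <<'E'
from h import *
plan([((.5336,-.3092,.2),10)],vmax=.058)
E
```

```text
[[[-0.0095,0.0521,-0.0007,0,0,-0],[-0.0095,0.052,-0.0008,0,0,-0],[-0.0095,0.0521,-0.0007,0,0,-0],[-0.0095,0.052,-0.0007,0,0,-0],[-0.0095,0.0521,-0.0007,0,0,-0.1],[-0.0096,0.052,-0.0008,0,0.1,0]]]
end [ 0.5336 -0.3092  0.2   ]
```

>>> play_rows:
  steps:
    - [[-0.0095, 0.052, 0, 0, 0, 0], [-0.0095, 0.052, 0, 0, 0, 0], [-0.0095, 0.052, 0, 0, 0, 0], [-0.0095, 0.052, 0, 0, 0, 0], [-0.0095, 0.052, 0, 0, 0, 0], [-0.0095, 0.052, 0, 0, 0, 0], [0, 0, 0.05, 0, 0, 0], [0, 0, 0.05, 0, 0, 0], [0, 0, 0, 0, 0, 0]]
  fingers: 0.42

```text
t: 31.68
tcp_pos: [0.5307, -0.3068, 0.0912]
tool_rot: [0.996, 0.087, -0.004, -0.004]
force: [0.0, 0.1, 0.7]
finger_gap: 0.424
```

```bash
python3 - <<'E'
from h import *
s=snap("side","side17",(300,100,460,220),5)
st()
plan([((.5336,-.3092,.043),10)],vmax=.058)
E
```

```text
t 31.73 pos [ 0.5324 -0.3083  0.0939] own [-0.0883 -0.4252] yaw 9.96 zax [-0.005  0.002 -1.   ] F [ 0.59  0.34 -1.41] gap 0.423 q [-0.71  0.73  1.57 -0.    0.84  0.69]
[[[0.0012,0.0013,0.0509,-0.2,0.2,-0]]]
end [ 0.5336 -0.3092  0.043 ]
```

View pics/side17.png

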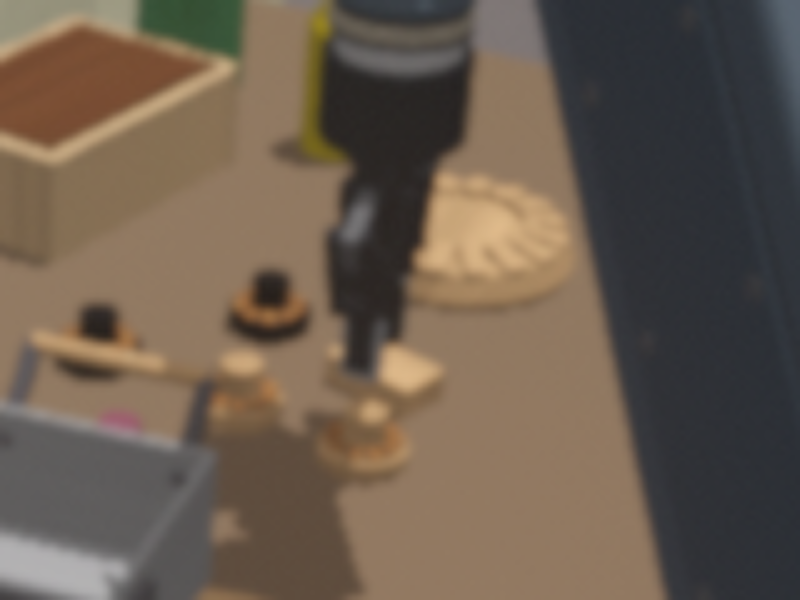

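>>> play_rows:
  steps:
    - [[0.001, 0.0005, 0.03, -0.1, 0.2, 0], [0, 0, 0.016, 0, 0, 0], [0, 0, 0.004, 0, 0, 0], [0, 0, 0, 0, 0, 0]]

```text
t: 32.22
tcp_pos: [0.5341, -0.3106, 0.0462]
tool_rot: [0.996, 0.086, 0.001, 0.001]
force: [0.2, 0.3, -0.4]
finger_gap: 0.417
```

>>> play_rows:
  steps:
    - [[0, 0, 0, 0, 0, 0], [0, 0, 0, 0, 0, 0], [0, 0, 0, 0, 0, 0], [0, 0, 0, 0, 0, 0]]
  fingers: 0

```text
t: 32.72
tcp_pos: [0.5342, -0.311, 0.0466]
tool_rot: [0.996, 0.086, 0.002, 0.002]
force: [-0.6, -0.5, 5.3]
finger_gap: 0.256
```

>>> play_rows:
  steps:
    - [[0, 0, -0.02, 0, 0, 0], [0, 0, -0.05, 0, 0, 0], [0, 0, -0.06, 0, 0, 0], [0, 0, -0.03, 0, 0, 0], [0, 0, 0, 0, 0, 0]]

```text
t: 33.35
tcp_pos: [0.5345, -0.3114, 0.2093]
tool_rot: [0.996, 0.086, 0.004, 0.004]
force: [-0.2, -0.1, -0.9]
finger_gap: 0.258
```

```bash
python3 - <<'E'
from h import *
s=snap("side","side18",(280,60,480,220),4)
st()
plan([(W(-.042,.016,.2),10)],vmax=.058)
E
```

```text
t 33.4 pos [ 0.5333 -0.3104  0.2069] own [-0.0877 -0.4275] yaw 9.84 zax [ 0.004 -0.003 -1.   ] F [ 0.26  0.38 -1.49] gap 0.26 q [-0.71  0.57  1.51  0.    1.06  0.69]
[[[0.0056,-0.0555,0.0007,0,-0,-0],[0.0055,-0.0554,0.0006,0.1,-0,-0],[0.0056,-0.0555,0.0008,-0,-0.1,-0.1],[0.0056,-0.0554,0.0007,0,0,0],[0.0057,-0.0555,0.0008,0,-0,-0],[0.0056,-0.0554,0.0007,0.1,-0,-0],[0.0057,-0.0554,0.0009,-0,-0.1,-0],[0.0057,-0.0555,0.0008,0,0,-0.1]]]
end [0.5014 0.1343 0.2   ]
```

View pics/side18.png

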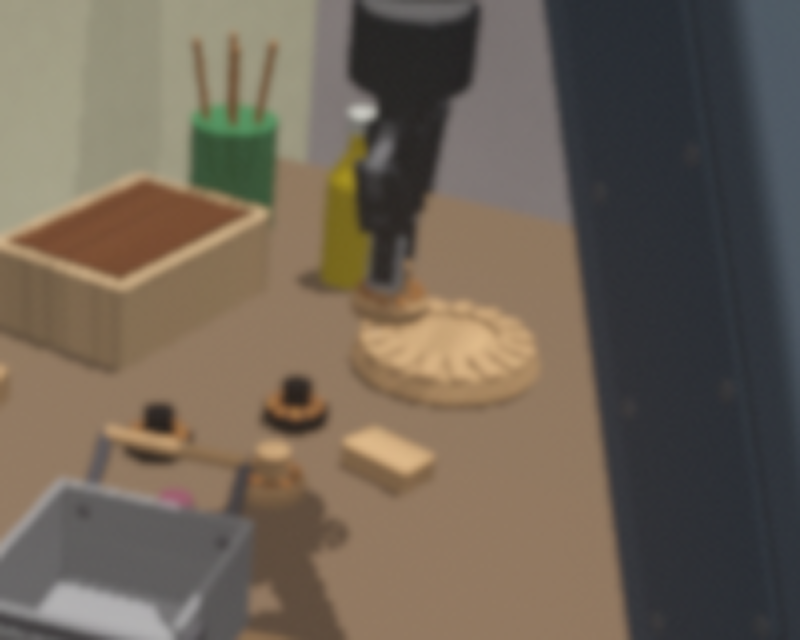

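>>> play_rows:
  steps:
    - [[0.0056, -0.0555, 0.0005, 0, -0.1, 0], [0.0056, -0.0555, 0.0005, 0, 0, 0], [0.0056, -0.0555, 0.0005, 0, -0.1, 0], [0.0056, -0.0555, 0.0005, 0.1, 0, 0], [0.0056, -0.0555, 0.0005, 0, 0, 0], [0.0056, -0.0555, 0.0005, 0, 0, 0], [0.0056, -0.0555, 0.0005, 0, 0, 0], [0.0056, -0.0555, 0.0005, 0, 0, 0], [0, 0, 0, 0, 0, 0]]

```text
t: 34.52
tcp_pos: [0.499, 0.1383, 0.199]
tool_rot: [0.996, 0.089, -0.003, -0.0]
force: [0.7, 0.0, 0.5]
finger_gap: 0.253
```

```bash
python3 - <<'E'
from h import *
s=snap("side")
st()
plan([(W(-.042,.016,.07),10)],vmax=.058)
E
```

```text
t 34.58 pos [0.4997 0.1364 0.1992] own [-0.0433  0.0184] yaw 10.08 zax [-0.006 -0.001 -1.   ] F [-0.22 -0.1  -0.16] gap 0.26 q [ 0.05  0.47  1.75 -0.    0.93  1.45]
[[[0.0007,0.0008,0.0431,-0,0.1,0],[0.0006,0.0008,0.043,-0,0.1,0.1],[0.0005,0.0009,0.0431,-0,0.1,-0]]]
end [0.5014 0.1342 0.07  ]
```

>>> play_rows:
  steps:
    - [[0.0005, 0.001, 0.043, 0, 0.1, 0], [0.0005, 0.001, 0.043, 0, 0.1, 0], [0, 0, 0.037, 0, 0.1, 0], [0, 0, 0.008, 0, 0, 0], [0, 0, 0.005, 0, 0, 0], [0, 0, 0, 0, 0, 0]]

```text
t: 35.33
tcp_pos: [0.5035, 0.1327, 0.0655]
tool_rot: [0.996, 0.086, 0.002, -0.0]
force: [0.9, -0.2, -0.7]
finger_gap: 0.255
```

>>> play_rows:
  steps:
    - [[0, 0, 0.002, 0, 0, 0], [0, 0, 0.002, 0, 0, 0], [0, 0, 0, 0, 0, 0]]

```text
t: 35.7
tcp_pos: [0.5029, 0.1332, 0.0611]
tool_rot: [0.996, 0.086, 0.002, -0.0]
force: [-0.5, -0.3, -0.7]
finger_gap: 0.253
```

>>> play_rows:
  steps:
    - [[0, 0, 0.002, 0, 0, 0], [0, 0, 0.0015, 0, 0, 0], [0, 0, 0, 0, 0, 0]]

```text
t: 36.08
tcp_pos: [0.503, 0.1333, 0.0585]
tool_rot: [0.996, 0.086, 0.002, -0.0]
force: [-2.2, 0.2, 10.2]
finger_gap: 0.255
```

>>> play_rows:
  steps:
    - [[0, 0, -0.001, 0, 0, 0], [0, 0, 0, 0, 0, 0], [0, 0, 0, 0, 0, 0]]
  fingers: 0.42

```text
t: 36.45
tcp_pos: [0.5027, 0.1331, 0.0581]
tool_rot: [0.996, 0.086, 0.002, -0.0]
force: [-1.3, 0.0, 0.3]
finger_gap: 0.419
```

>>> play_rows:
  steps:
    - [[0, 0, -0.02, 0, 0, 0], [0, 0, -0.06, 0, 0, 0], [0, 0, -0.06, 0, 0, 0], [0, 0.055, 0, 0, 0, 0], [0, 0.055, 0, 0, 0, 0], [0, 0.055, 0, 0, 0, 0], [0, 0, 0, 0, 0, 0]]

```text
t: 37.33
tcp_pos: [0.5318, -0.0333, 0.1983]
tool_rot: [0.997, 0.083, 0.003, 0.0]
force: [1.0, 0.3, 0.5]
finger_gap: 0.423
```

```bash
python3 - <<'E'
from h import *
s=snap("top","top19",(110,90,500,270),2)
st();ros(s)
plan([((.6146,-.3167,.2),10)],vmax=.058)
E
```

```text
t 37.38 pos [ 0.5307 -0.0312  0.198 ] own [-0.0419 -0.1521] yaw 9.62 zax [ 0.003  0.001 -1.   ] F [-0.51  0.76 -0.52] gap 0.421 q [-0.27  0.48  1.73  0.    0.93  1.13]
[458.5 164.  473.6 180.5] 0.83 mean [58 37 20] xy@.014 [ 0.6424 -0.4158]
[223.4 190.1 239.4 209.5] 0.72 mean [143 100  57] xy@.014 [0.5798 0.1782]
[380.5 168.3 401.  184.1] 0.72 mean [143  78  67] xy@.014 [ 0.635  -0.2264]
[416.7 137.1 434.8 158.9] 0.61 mean [64 41 21] xy@.014 [ 0.7069 -0.3175]
[412.5 172.5 434.8 194.5] 0.57 mean [121  81  41] xy@.014 [ 0.6151 -0.3084]
[  0.   87.6 373.7 338.2] 0.15 mean [94 96 93] xy@.014 [0.5477 0.2912]
[[[0.0058,0.0495,-0.0004,-0,-0,-0],[0.0058,0.0495,-0.0004,-0,-0,-0.1],[0.0058,0.0495,-0.0004,-0,-0.1,-0],[0.0057,0.0495,-0.0004,-0,0,-0.1],[0.0056,0.0496,-0.0004,-0,-0,-0],[0.0057,0.0495,-0.0004,-0.1,-0,-0.1]]]
end [ 0.6146 -0.3167  0.2   ]
```

View pics/top19.png

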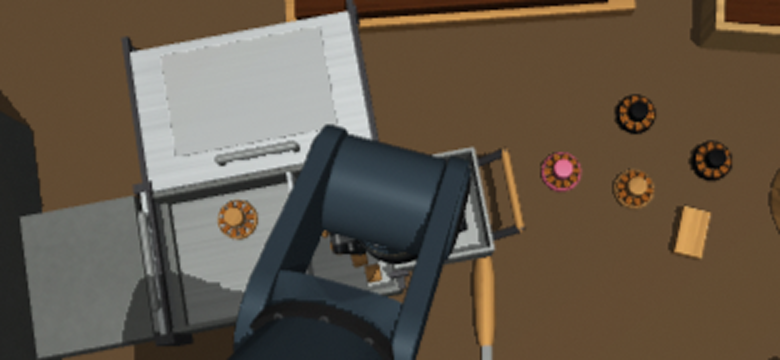

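>>> play_rows:
  steps:
    - [[0.0058, 0.0495, 0, 0, 0, 0], [0.0058, 0.0495, 0, 0, 0, 0], [0.0058, 0.0495, 0, 0, 0, 0], [0.0058, 0.0495, 0, 0, 0, 0], [0.0056, 0.0495, 0, 0, 0, 0], [0.0056, 0.0495, 0, 0, 0, 0], [0, 0, 0.05, 0, 0, 0], [0, 0, 0.05, 0, 0, 0], [0, 0, 0, 0, 0, 0]]
  fingers: 0.45

```text
t: 38.55
tcp_pos: [0.6126, -0.3119, 0.0933]
tool_rot: [0.996, 0.087, -0.003, -0.004]
force: [0.3, -0.1, 0.7]
finger_gap: 0.45
```

```bash
python3 - <<'E'
from h import *
s=snap("side","side20",(280,100,440,220),5)
st()
plan([((.6146,-.3167,.043),10)],vmax=.058)
E
```

```text
t 38.6 pos [ 0.6148 -0.3135  0.0965] own [-0.0081 -0.4447] yaw 9.96 zax [-0.001  0.004 -1.   ] F [-0.37 -0.04  1.17] gap 0.452 q [-0.63  0.8   1.37  0.    0.98  0.76]
[[[-0.0007,0.0033,0.0535,-0.2,0,-0]]]
end [ 0.6146 -0.3167  0.043 ]
```

View pics/side20.png

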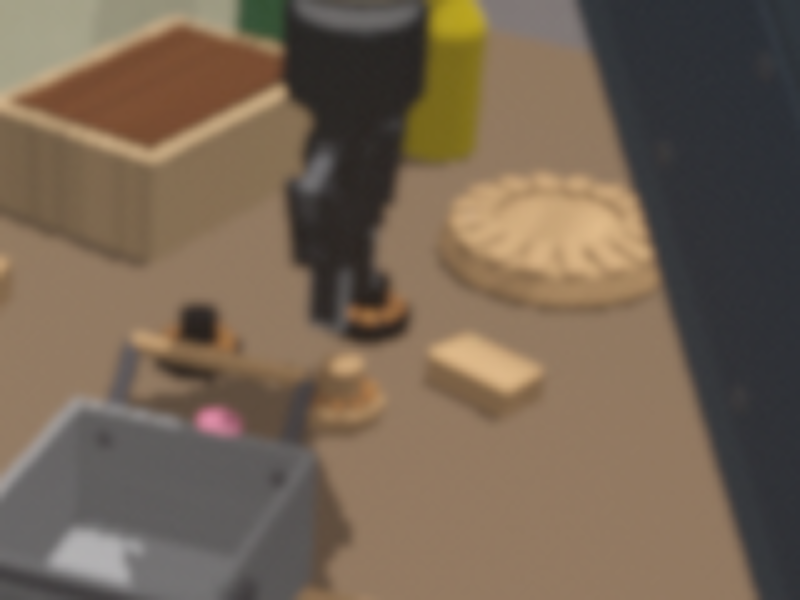

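>>> play_rows:
  steps:
    - [[0, 0.002, 0.03, -0.2, 0, 0], [0, 0, 0.018, 0, 0, 0], [0, 0, 0.004, 0, 0, 0], [0, 0, 0, 0, 0, 0]]

```text
t: 39.1
tcp_pos: [0.6166, -0.3183, 0.0474]
tool_rot: [0.996, 0.086, 0.002, 0.002]
force: [0.0, 0.2, 1.4]
finger_gap: 0.451
```

>>> play_rows:
  steps:
    - [[0, 0, 0, 0, 0, 0], [0, 0, 0, 0, 0, 0], [0, 0, 0, 0, 0, 0], [0, 0, 0, 0, 0, 0]]
  fingers: 0

```text
t: 39.6
tcp_pos: [0.6169, -0.3188, 0.0479]
tool_rot: [0.996, 0.086, 0.003, 0.002]
force: [1.2, 0.3, 6.4]
finger_gap: 0.256
```

>>> play_rows:
  steps:
    - [[0, 0, -0.02, 0, 0, 0], [0, 0, -0.05, 0, 0, 0], [0, 0, -0.06, 0, 0, 0], [0, 0, -0.03, 0, 0, 0], [0, 0, 0, 0, 0, 0]]

```text
t: 40.22
tcp_pos: [0.6169, -0.3189, 0.2109]
tool_rot: [0.996, 0.086, 0.005, 0.004]
force: [0.5, 0.4, -0.7]
finger_gap: 0.257
```

```bash
python3 - <<'E'
from h import *
s=snap("side","side21",(280,60,480,220),4)
st()
plan([(W(-.042,.082,.2),10)],vmax=.058)
E
```

```text
t 40.27 pos [ 0.6156 -0.318   0.2081] own [-0.008  -0.4492] yaw 9.84 zax [ 0.006 -0.004 -1.   ] F [-0.23  0.21 -1.85] gap 0.258 q [-0.64  0.67  1.3   0.    1.17  0.76]
[[[-0.0035,-0.0531,0.0005,0,-0,-0],[-0.0036,-0.0531,0.0005,0.1,-0.1,-0],[-0.0035,-0.0531,0.0006,-0,0,-0],[-0.0036,-0.0531,0.0006,0,-0,-0.1],[-0.0035,-0.0532,0.0006,0.1,-0,0],[-0.0034,-0.0531,0.0007,-0,-0.1,0],[-0.0035,-0.0531,0.0008,0,-0,-0],[-0.0034,-0.0531,0.0007,0,-0,-0],[-0.0035,-0.0531,0.0007,0.1,-0.1,-0],[-0.0034,-0.0531,0.0008,0,0,-0.1]]]
end [0.4899 0.1992 0.2   ]
```

View pics/side21.png

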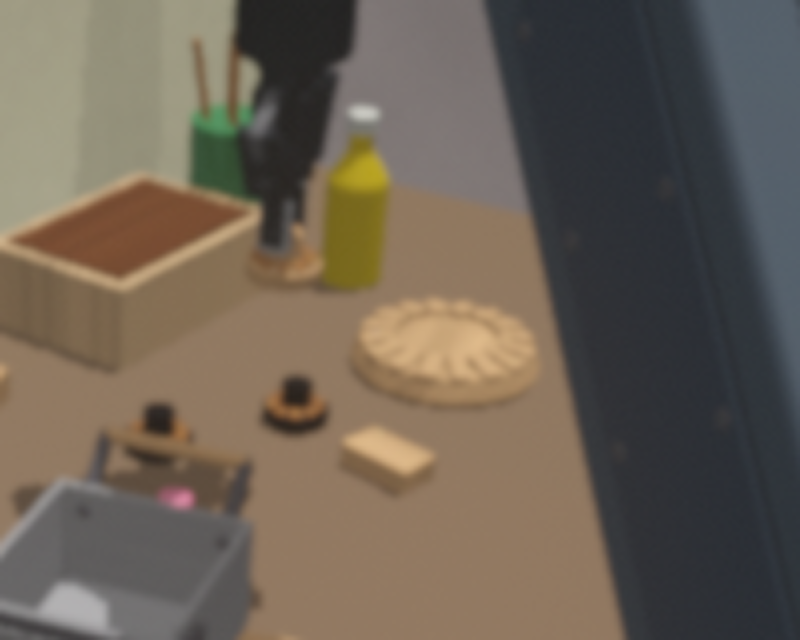

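>>> play_rows:
  steps:
    - [[-0.0035, -0.053, 0.0005, 0, -0.1, 0], [-0.0035, -0.053, 0.0005, 0.1, -0.1, 0], [-0.0035, -0.053, 0.0005, 0, 0, 0], [-0.0035, -0.053, 0.0005, 0, 0, 0], [-0.0035, -0.053, 0.0005, 0.1, 0, 0], [-0.0035, -0.053, 0.0005, 0, 0, 0], [-0.0035, -0.053, 0.0005, 0, 0, 0], [-0.0035, -0.053, 0.0005, 0, 0, 0], [-0.0035, -0.053, 0.0005, 0, 0, 0], [-0.0035, -0.052, 0.0005, 0, 0, 0]]

```text
t: 41.52
tcp_pos: [0.4885, 0.1987, 0.1989]
tool_rot: [0.996, 0.086, -0.002, 0.0]
force: [0.4, 0.7, -0.5]
finger_gap: 0.251
```

>>> play_rows:
  steps:
    - [[0, 0, 0.03, 0, 0, 0], [0, 0, 0, 0, 0, 0]]

```text
t: 41.78
tcp_pos: [0.4873, 0.1975, 0.1677]
tool_rot: [0.996, 0.086, -0.004, 0.0]
force: [-0.6, -0.9, -0.7]
finger_gap: 0.253
```

```bash
python3 - <<'E'
from h import *
s=snap("side")
st()
plan([(W(-.042,.080,.07),10)],vmax=.058)
E
```

```text
t 41.83 pos [0.4887 0.1972 0.1689] own [-0.0435  0.0802] yaw 9.86 zax [-0.006 -0.001 -1.   ] F [-0.38 -0.1  -0.83] gap 0.256 q [ 0.17  0.53  1.76 -0.    0.86  1.57]
[[[0.0011,0.0001,0.0495,0,0.2,-0.1],[0.0008,0.0001,0.0494,0,0.1,-0]]]
end [0.4902 0.1972 0.07  ]
```

>>> play_rows:
  steps:
    - [[0.001, 0, 0.05, 0, 0.2, 0], [0.0005, 0, 0.038, 0, 0.1, 0], [0, 0, 0.01, 0, 0, 0], [0, 0, 0.006, 0, 0, 0], [0, 0, 0, 0, 0, 0]]

```text
t: 42.45
tcp_pos: [0.4931, 0.1976, 0.0676]
tool_rot: [0.996, 0.086, 0.003, -0.0]
force: [-1.3, 0.7, -0.3]
finger_gap: 0.258
```

>>> play_rows:
  steps:
    - [[0, 0, 0.002, 0, 0, 0], [0, 0, 0.002, 0, 0, 0], [0, 0, 0, 0, 0, 0]]

```text
t: 42.82
tcp_pos: [0.4923, 0.1978, 0.063]
tool_rot: [0.996, 0.086, 0.003, -0.0]
force: [-0.4, -0.5, -0.8]
finger_gap: 0.254
```

>>> play_rows:
  steps:
    - [[0, 0, 0.002, 0, -0.3, 0], [0, 0, 0.0015, 0, 0, 0], [0, 0, 0.001, 0, 0, 0], [0, 0, 0, 0, 0, 0]]

```text
t: 43.32
tcp_pos: [0.4923, 0.1979, 0.0598]
tool_rot: [0.996, 0.086, 0.0, -0.0]
force: [-2.4, -0.2, 12.7]
finger_gap: 0.256
```

>>> play_rows:
  steps:
    - [[0, 0, -0.001, 0, 0, 0], [0, 0, 0, 0, 0, 0], [0, 0, 0, 0, 0, 0]]
  fingers: 0.42

```text
t: 43.7
tcp_pos: [0.4922, 0.1977, 0.059]
tool_rot: [0.996, 0.086, -0.0, 0.0]
force: [-0.5, -0.9, 1.3]
finger_gap: 0.42
```

>>> play_rows:
  steps:
    - [[0, 0, -0.02, 0, 0, 0], [0, 0, -0.06, 0, 0, 0], [0, 0, -0.06, 0, 0, 0], [0, 0.055, 0, 0, 0, 0], [0, 0.055, 0, 0, 0, 0], [0, 0.055, 0, 0, 0, 0], [0, 0.055, 0, 0, 0, 0], [0, 0.055, 0, 0, 0, 0], [0, 0.055, 0, 0, 0, 0], [0, 0, 0, 0, 0, 0]]

```text
t: 44.95
tcp_pos: [0.5498, -0.1317, 0.1991]
tool_rot: [0.997, 0.083, 0.001, 0.001]
force: [0.0, 0.4, 0.6]
finger_gap: 0.418
```

```bash
python3 - <<'E'
from h import *
s=snap("top","top22",(110,90,510,290),2)
snap("side","side22",(190,130,390,280),4);st()
plan([(W(.107,0,.25),100)],vmax=.058)
E
```

```text
t 45.05 pos [ 0.548  -0.1276  0.1987] own [-0.0415 -0.25  ] yaw 9.74 zax [-0.002  0.001 -1.   ] F [-0.62 -0.31 -0.09] gap 0.417 q [-0.43  0.52  1.65  0.    0.98  0.97]
[[[0.0147,-0.0251,-0.0051,-0,-0,-9],[0.0185,-0.0224,-0.0051,-0,-0,-9.1],[0.0218,-0.0193,-0.0051,-0,-0,-9],[0.0245,-0.0156,-0.0052,-0,-0,-9],[0.0267,-0.0116,-0.0051,-0.1,-0,-9],[0.0281,-0.0072,-0.0051,0,-0,-9.1],[0.029,-0.0027,-0.0051,0,-0,-9],[0.029,0.0018,-0.0052,0,-0,-9],[0.0284,0.0064,-0.0051,0,-0,-9],[0.027,0.0107,-0.0051,-0,-0,-9.1]]]
end [0.6508 0.1444 0.25  ]
```

View pics/top22.png

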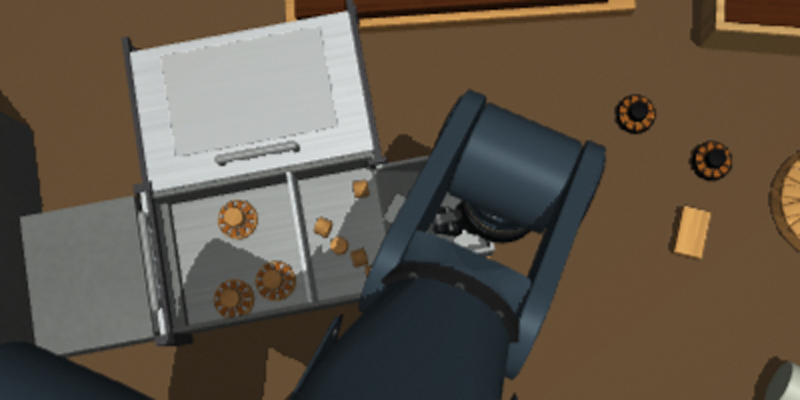

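View pics/side22.png

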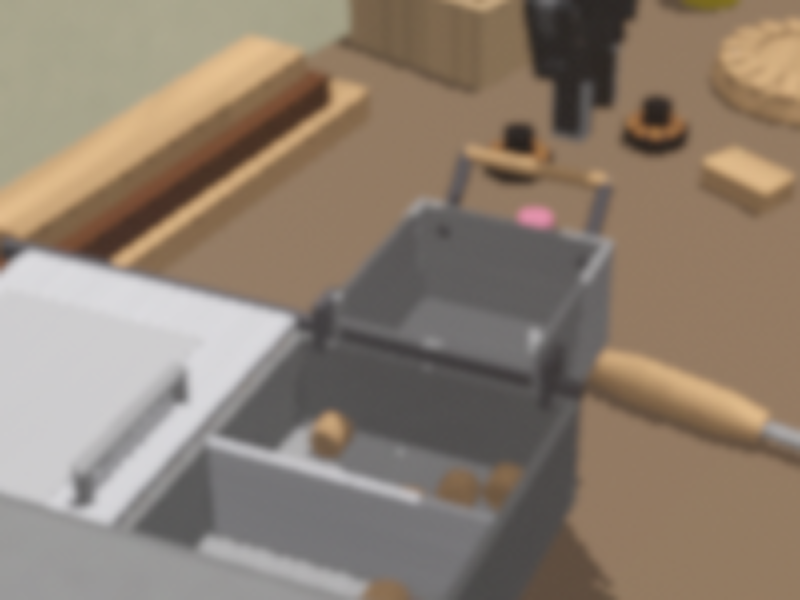

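```bash
python3 - <<'E'
from h import *
s=snap("top","top23",(170,160,310,270),5.5)
for q in [(236,217),(275,279),(232,298)]: print(own(back(s,(110+q[0]/2,90+q[1]/2),.045)).round(3))
E
```

```text
[0.042 0.047]
[-0.043  0.012]
[-0.056  0.068]
```

View pics/top23.png

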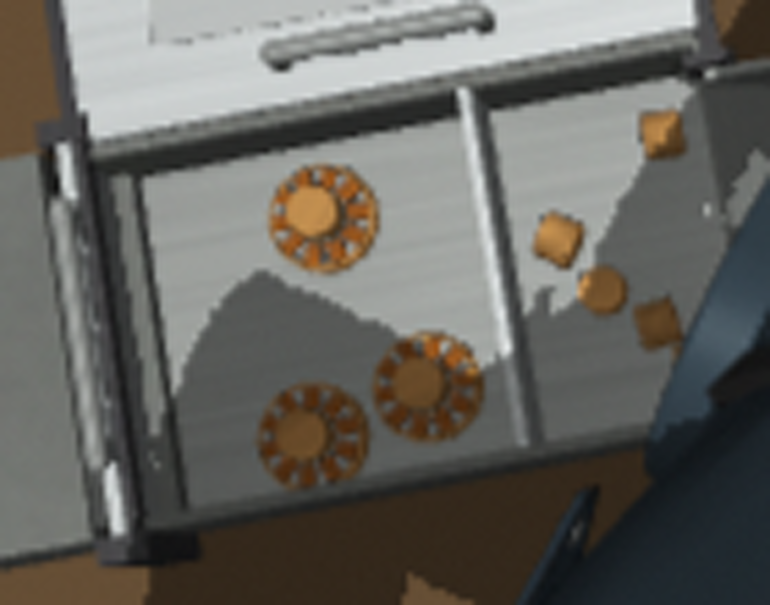

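>>> play_rows:
  steps:
    - [[0.0145, -0.025, -0.005, 0, 0, -9], [0.0185, -0.0225, -0.005, 0, 0, -9], [0.022, -0.0195, -0.005, 0, 0, -9], [0.0245, -0.0155, -0.005, 0, 0, -9], [0.0265, -0.0115, -0.005, 0, 0, -9], [0.028, -0.007, -0.005, 0, 0, -9], [0.029, -0.0025, -0.005, 0, 0, -9], [0.029, 0.002, -0.005, 0, 0, -9], [0.0285, 0.0065, -0.005, 0, 0, -9], [0.027, 0.0105, -0.005, 0, 0, -9]]
  fingers: 0.45

```text
t: 46.35
tcp_pos: [0.6505, 0.1473, 0.2491]
tool_rot: [0.641, 0.768, -0.0, -0.001]
force: [-0.7, -0.5, -0.0]
finger_gap: 0.451
```

>>> play_rows:
  steps:
    - [[0, 0, 0.02, 0, 0, 0], [0, 0, 0, 0, 0, 0]]

```text
t: 46.6
tcp_pos: [0.6491, 0.1464, 0.2273]
tool_rot: [0.643, 0.766, -0.002, -0.002]
force: [-0.0, 0.3, -1.1]
finger_gap: 0.45
```

```bash
python3 - <<'E'
from h import *
s=snap("top","top24",(110,90,510,290),2);st()
plan([((.6495,.145,.113),100)],vmax=.05)
E
```

```text
t 46.65 pos [0.65   0.1458 0.2283] own [0.1064 0.0015] yaw 99.97 zax [-0.003 -0.    -1.   ] F [-0.56 -0.22  1.09] gap 0.451 q [ 0.05  0.61  1.35  0.    1.18 -0.12]
[[[-0.0002,-0.0001,0.0384,-0.1,-0,-0],[-0.0003,-0.0002,0.0385,-0,-0,-0],[-0.0002,-0.0001,0.0384,-0.1,-0,-0]]]
end [0.6495 0.145  0.113 ]
```

View pics/top24.png

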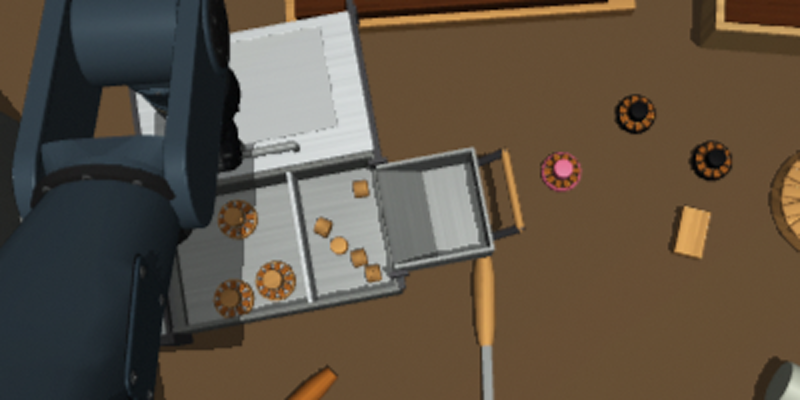

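All 3 rosettes and 5 plugs sit in their bays, the hopper is upright. Down onto the handle.

>>> play_rows:
  steps:
    - [[0, 0, 0.05, 0, 0, 0], [0, 0, 0.045, 0, 0, 0], [0, 0, 0.018, 0, 0, 0], [0, 0, 0, 0, 0, 0]]

```text
t: 47.15
tcp_pos: [0.6513, 0.1442, 0.1157]
tool_rot: [0.644, 0.765, -0.001, -0.001]
force: [0.2, -0.5, 0.1]
finger_gap: 0.451
```

>>> play_rows:
  steps:
    - [[0, 0, 0, 0, 0, 0], [0, 0, 0, 0, 0, 0], [0, 0, 0, 0, 0, 0], [0, 0, 0, 0, 0, 0]]
  fingers: 0
  squeeze: 30

```text
t: 47.65
tcp_pos: [0.6493, 0.1437, 0.1183]
tool_rot: [0.644, 0.765, -0.002, -0.002]
force: [-5.7, -2.3, 4.7]
finger_gap: 0.1
```

>>> play_rows:
  steps:
    - [[0, -0.01, -0.002, 0, 0, 0], [0, -0.02, 0, 0, 0, 0], [0, -0.02, 0, 0, 0, 0], [0, -0.02, 0, 0, 0, 0], [0, -0.02, 0, 0, 0, 0], [0, -0.02, 0, 0, 0, 0], [0, -0.02, 0, 0, 0, 0], [0, -0.02, 0, 0, 0, 0], [0, 0, 0, 0, 0, 0]]

```text
t: 48.78
tcp_pos: [0.5019, 0.1176, 0.1183]
tool_rot: [0.644, 0.765, -0.002, -0.001]
force: [-2.5, -3.8, -8.3]
finger_gap: 0.097
```

```bash
python3 - <<'E'
from h import *
st()
E
```

```text
t 48.77 pos [0.5019 0.1176 0.1183] own [-0.0444 -0.0005] yaw 99.89 zax [-0.003 -0.002 -1.   ] F [-2.49 -3.8  -8.25] gap 0.097 q [ 0.01  0.6   1.82 -0.    0.72 -0.16]
```

>>> play_rows:
  steps:
    - [[0, -0.014, 0.001, 0, 0, 0], [0, -0.008, 0.001, 0, 0, 0], [0, -0.003, 0, 0, 0, 0], [0, -0.002, 0, 0, 0, 0], [0, 0, 0, 0, 0, 0]]

```text
t: 49.4
tcp_pos: [0.4797, 0.1136, 0.1182]
tool_rot: [0.644, 0.765, 0.002, 0.003]
force: [1.0, -2.9, 8.0]
finger_gap: 0.098
```

```bash
python3 - <<'E'
from h import *
st()
E
```

```text
t 49.4 pos [0.4797 0.1136 0.1182] own [-0.067  -0.0005] yaw 99.86 zax [ 0.006 -0.    -1.   ] F [ 1.02 -2.92  8.01] gap 0.098 q [ 0.01  0.58  1.88 -0.    0.67 -0.17]
```

>>> play_rows:
  steps:
    - [[0, -0.003, 0, 0, 0, 0], [0, -0.002, 0, 0, 0, 0], [0, 0, 0, 0, 0, 0]]

```text
t: 49.78
tcp_pos: [0.4765, 0.1131, 0.1182]
tool_rot: [0.644, 0.765, 0.003, 0.004]
force: [5.1, -2.0, 5.0]
finger_gap: 0.099
```

```bash
python3 - <<'E'
from h import *
st()
E
```

```text
t 49.77 pos [0.4765 0.1131 0.1182] own [-0.0702 -0.0005] yaw 99.83 zax [ 0.01  0.   -1.  ] F [ 5.13 -1.98  4.97] gap 0.099 q [ 0.    0.58  1.9   0.    0.66 -0.17]
```

>>> play_rows:
  steps:
    - [[0, -0.003, 0, 0, 0, 0], [0, -0.002, 0, 0, 0, 0], [0, 0, 0, 0, 0, 0]]

```text
t: 50.15
tcp_pos: [0.4761, 0.113, 0.1183]
tool_rot: [0.644, 0.765, 0.007, 0.007]
force: [11.8, 2.2, -2.7]
finger_gap: 0.1
```

```bash
python3 - <<'E'
from h import *
st()
E
```

```text
t 50.15 pos [0.4761 0.113  0.1183] own [-0.0705 -0.0006] yaw 99.75 zax [ 0.02   0.002 -1.   ] F [11.78  2.21 -2.69] gap 0.1 q [ 0.    0.57  1.9   0.    0.65 -0.17]
```

>>> play_rows:
  steps:
    - [[0, 0.003, 0, 0, 0, 0], [0, 0, 0, 0, 0, 0], [0, 0, 0, 0, 0, 0]]
  fingers: 0.4

```text
t: 50.52
tcp_pos: [0.4692, 0.1129, 0.1161]
tool_rot: [0.644, 0.765, -0.001, -0.001]
force: [0.2, 0.3, -0.2]
finger_gap: 0.398
```

>>> play_rows:
  steps:
    - [[0, 0, -0.03, 0, 0, 0], [0, 0, -0.05, 0, 0, 0], [0.02, 0, -0.04, 0, 0, 0], [0.05, 0, 0, 0, 0, 0], [0.05, 0, 0, 0, 0, 0], [0, 0, 0, 0, 0, 0]]

```text
t: 51.28
tcp_pos: [0.4481, 0.2335, 0.2361]
tool_rot: [0.642, 0.767, -0.0, -0.001]
force: [-0.5, -0.3, -0.2]
finger_gap: 0.4
```

```bash
python3 - <<'E'
from h import *
s=snap("top","top25",(90,90,390,290),2.6);st()
S=[(-.068,-.045,.097),(-.068,.045,.097)]
print([((proj(s,W(*a))-[90,90])*2.6).round() for a in S])
snap("side","side25",(140,130,440,330),2.6)
plan([(W(0,.144,.22),10)],vmax=.05)
E
```

```text
t 51.33 pos [0.4486 0.232  0.236 ] own [-0.077   0.1214] yaw 100.04 zax [-0.001 -0.001 -1.   ] F [ 0.3   0.32 -0.37] gap 0.4 q [ 0.26  0.4   1.75 -0.    1.    0.08]
[array([466., 374.]), array([367., 393.])]
[[[0.0026,0.0085,0.0018,-0,0,10],[0.0041,0.008,0.0017,-0,0,10],[0.0054,0.0071,0.0018,-0,0,10],[0.0065,0.006,0.0017,-0,0,10],[0.0075,0.0049,0.0018,-0,0.1,10],[0.0083,0.0034,0.0017,-0,-0,10],[0.0087,0.002,0.0018,-0,-0,9.9],[0.0089,0.0005,0.0018,-0,-0,10],[0.0088,-0.0011,0.0017,-0,0,10]]]
end [0.5205 0.2676 0.22  ]
```

View pics/top25.png

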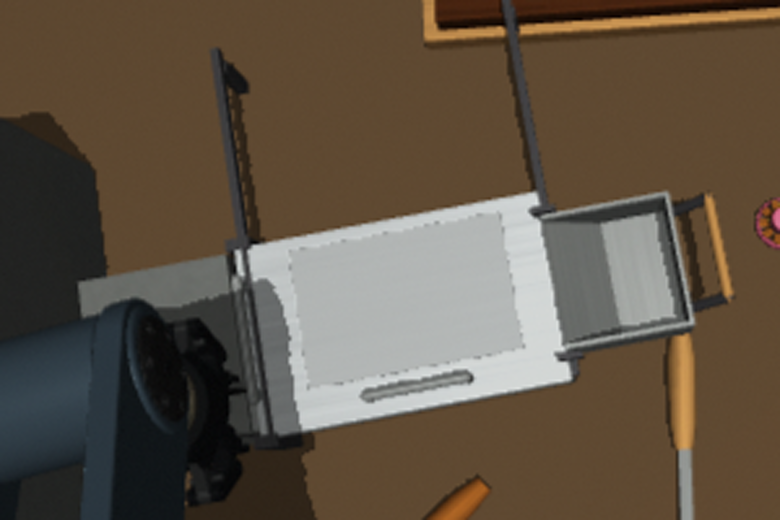

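View pics/side25.png

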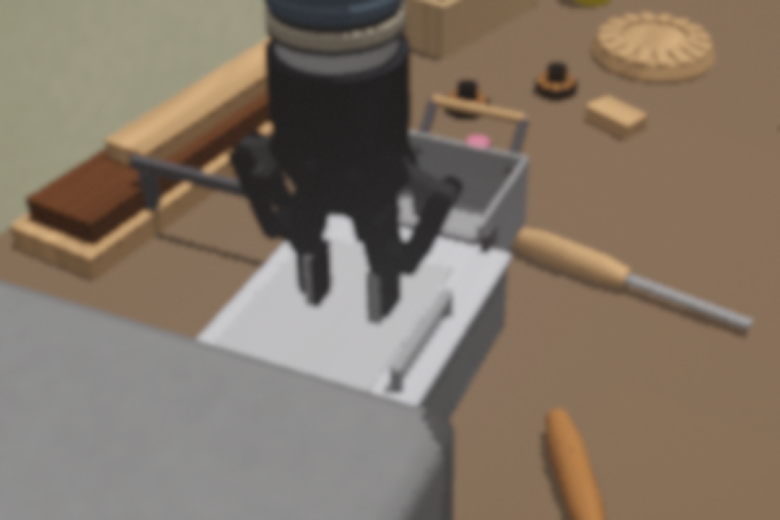

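>>> play_rows:
  steps:
    - [[0.0025, 0.0085, 0.0015, 0, 0, 10], [0.004, 0.008, 0.0015, 0, 0, 10], [0.0055, 0.007, 0.0015, 0, 0, 10], [0.0065, 0.006, 0.0015, 0, 0, 10], [0.0075, 0.005, 0.0015, 0, 0, 10], [0.0085, 0.0035, 0.0015, 0, 0, 10], [0.0085, 0.002, 0.0015, 0, 0, 10], [0.009, 0.0005, 0.0015, 0, 0, 10], [0.009, -0.001, 0.0015, 0, 0, 9.9], [0, 0, 0, 0, 0, 0]]
  fingers: 0.35

```text
t: 52.62
tcp_pos: [0.5225, 0.2657, 0.2222]
tool_rot: [0.996, 0.087, -0.0, 0.0]
force: [-0.5, -0.3, -0.9]
finger_gap: 0.351
```

```bash
python3 - <<'E'
from h import *
s=snap("top");st()
plan([(W(0,.1435,.115),10)],vmax=.05)
E
```

```text
t 52.67 pos [0.5219 0.2658 0.2223] own [0.0011 0.142 ] yaw 10.01 zax [-0.001 -0.001 -1.   ] F [-0.15  0.36 -0.12] gap 0.35 q [ 0.28  0.52  1.57 -0.    1.06  1.68]
[[[-0.0003,-0.0005,0.0358,0,0,0],[-0.0003,-0.0005,0.0357,0,0.1,0],[-0.0004,-0.0006,0.0358,0,-0,0]]]
end [0.5206 0.2672 0.115 ]
```

>>> play_rows:
  steps:
    - [[-0.0005, -0.0005, 0.05, 0, 0, 0], [-0.0005, -0.0005, 0.035, 0, 0, 0], [0, -0.0005, 0.015, 0, 0, 0], [0, 0, 0.006, 0, 0, 0], [0, 0, 0, 0, 0, 0]]

```text
t: 53.3
tcp_pos: [0.5212, 0.2686, 0.1174]
tool_rot: [0.996, 0.087, 0.001, -0.0]
force: [0.6, 0.4, 0.0]
finger_gap: 0.351
```

>>> play_rows:
  steps:
    - [[0, 0, 0, 0, 0, 0], [0, 0, 0, 0, 0, 0], [0, 0, 0, 0, 0, 0], [0, 0, 0, 0, 0, 0], [0, 0, 0, 0, 0, 0]]
  fingers: 0
  squeeze: 60

```text
t: 53.92
tcp_pos: [0.5216, 0.2682, 0.1182]
tool_rot: [0.996, 0.087, 0.001, 0.0]
force: [-1.1, -3.6, 6.2]
finger_gap: 0.086
```

>>> play_rows:
  steps:
    - [[0, 0, -0.005, 0, 0, 0], [0, 0, -0.006, 0, 0, 0], [0, 0, -0.006, 0, 0, 0], [0, 0, -0.006, 0, 0, 0], [0, 0, -0.006, 0, 0, 0], [0, 0, -0.006, 0, 0, 0], [0, 0, -0.006, 0, 0, 0], [0, 0, -0.006, 0, 0, 0], [0, 0, 0, 0, 0, 0]]

```text
t: 55.05
tcp_pos: [0.5216, 0.2683, 0.1642]
tool_rot: [0.996, 0.087, 0.001, 0.0]
force: [3.4, -4.2, -1.1]
finger_gap: 0.087
```

>>> play_rows:
  steps:
    - [[0, 0, -0.003, 0, 0, 0], [0, 0, -0.002, 0, 0, 0], [0, 0, 0, 0, 0, 0]]

```text
t: 55.42
tcp_pos: [0.5216, 0.2682, 0.1684]
tool_rot: [0.996, 0.087, 0.001, 0.0]
force: [5.1, -3.8, -5.3]
finger_gap: 0.082
```

```bash
python3 - <<'E'
from h import *
st()
E
```

```text
t 55.42 pos [0.5216 0.2682 0.1684] own [0.0012 0.1444] yaw 9.95 zax [ 0.002 -0.    -1.   ] F [ 5.14 -3.76 -5.33] gap 0.082 q [ 0.29  0.59  1.61 -0.    0.94  1.68]
```

>>> play_rows:
  steps:
    - [[0, 0, 0, 0, 0, 0], [0, 0, 0, 0, 0, 0], [0, 0, 0, 0, 0, 0]]
  fingers: 0.35

```text
t: 55.8
tcp_pos: [0.5202, 0.269, 0.169]
tool_rot: [0.996, 0.087, -0.0, -0.0]
force: [-0.6, -0.5, -0.2]
finger_gap: 0.349
```

>>> play_rows:
  steps:
    - [[0, 0, -0.03, 0, 0, 0], [0, 0, -0.05, 0, 0, 0], [0, 0.05, -0.01, 0, 0, 0], [0, 0.05, 0, 0, 0, 0], [0, 0.055, 0, 0, 0, 0], [0, 0.055, 0, 0, 0, 0], [0, 0.055, 0, 0, 0, 0], [0, 0.055, 0, 0, 0, 0], [0, 0.055, 0, 0, 0, 0], [0, 0, 0, 0, 0, 0]]

```text
t: 57.05
tcp_pos: [0.5862, -0.1046, 0.2589]
tool_rot: [0.996, 0.084, 0.001, 0.001]
force: [-0.1, -0.1, 0.9]
finger_gap: 0.349
```

>>> play_rows:
  steps:
    - [[-0.04, 0.04, 0, 0, 0, 0], [-0.04, 0.04, 0, 0, 0, 0], [-0.04, 0.04, 0, 0, 0, 0], [-0.04, 0.04, 0, 0, 0, 0], [-0.03, 0.04, 0, 0, 0, 0], [0, 0, 0, 0, 0, 0]]

```text
t: 57.8
tcp_pos: [0.4318, -0.3323, 0.259]
tool_rot: [0.996, 0.085, 0.0, 0.0]
force: [-0.3, 0.6, 0.5]
finger_gap: 0.351
```

```bash
python3 - <<'E'
from h import *
s=snap("top","top26",(90,90,390,290),2.6);st()
for z in(.099,.139,.149): print(z,[((proj(s,W(x,.144,z))-[90,90])*2.6).round() for x in(-.055,.055)])
snap("top","top26f"); snap("side","side26")
E
```

```text
t 57.85 pos [ 0.4324 -0.3304  0.2588] own [-0.1906 -0.4297] yaw 9.8 zax [ 0.     0.001 -1.   ] F [ 0.47 -0.12  0.11] gap 0.353 q [-0.86  0.42  1.63  0.    1.09  0.54]
0.099 [array([255., 399.]), array([238., 279.])]
0.139 [array([240., 397.]), array([223., 272.])]
0.149 [array([236., 396.]), array([219., 271.])]
```

View pics/top26.png

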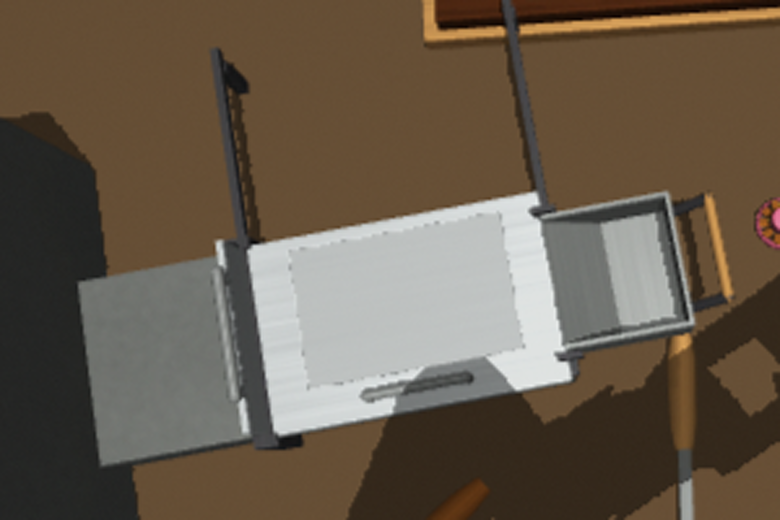

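View pics/top26f.png

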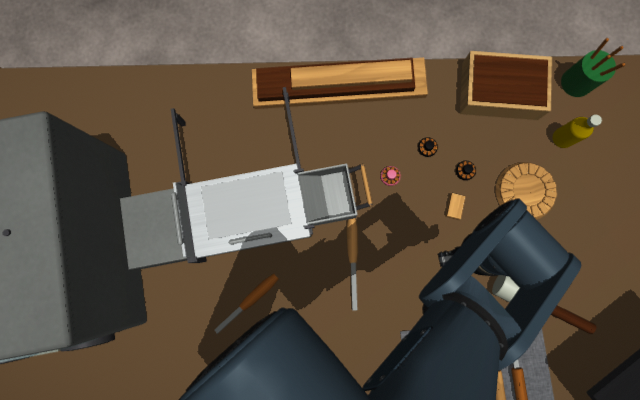

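View pics/side26.png

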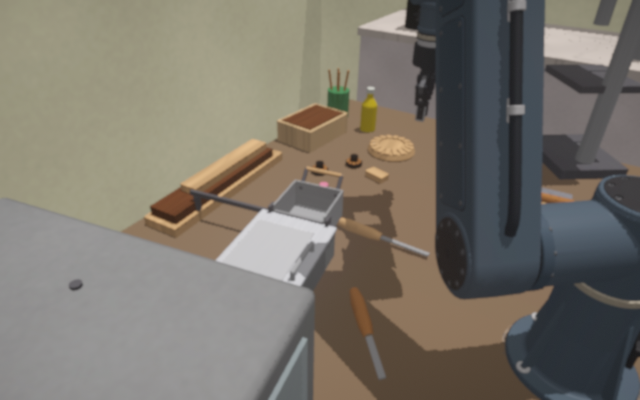

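```bash
python3 - <<'E'
from h import *
print(manip.sign_off())
E
```

```text
the job is handed in; nothing more can be done
None
```

The job is done in the order asked and handed in at about 58 s of the 210 s allowed; no verdict came back.

1. **Gate pressed:** I pressed the gate bar down with the hatch shut. It had been left about 25 mm up, and it stopped at shut height at about 16 N.
2. **Hatch and hopper:** I slid the hatch open to its stop and tipped the hopper to about 1.98 rad. All 5 plugs fell into the small bay, and the hopper went back upright to its stop.
3. **Rosettes:** The scene held 3 wooden rosettes, and all of them are in the large bay, flat and boss up. One lies about 15–20 mm from where I meant to put it, close to the side wall, but it is flat and clear of the other two. I left it there.
4. **Closing up:** I pushed the hatch shut against its stop until the force reached 12 N, and its handle looks the same as at the start. Only then did I lift the gate about 50 mm and let go; it stays up in the last picture.

In the last pictures the offcut, both chisels and the black and pink look-alikes are where they started. The robot is touching nothing, and none of my checks failed.

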